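# Bond the second course of cartons on the loading board

## Task

On the loading board, first fill the gap in the bottom course with one of the two wooden blocks, then lay the second course on top, staggered so that each of the two loose cartons bridges a joint of the course below, and fill the space left at the other end with the second block. Keep every piece upright, square and in line with the course below, set the pieces down rather than drop them, and let go of everything; leave the bottles and the tape roll where they stand.

Things in the scene. Friction and masses are not known exactly. Their poses are not given: they have to be found in the camera images.
- board: plywood loading board fixed to the bench: base 334 x 96 mm (its x, y), 18 mm thick; at each end an upright end board 15 mm thick, 96 mm wide, orange on top, reaching 86 mm above the bench; long sides open. End boards' inner faces at x = -152 and +152 mm. Origin at the centre of the underside; x runs along the course, roughly to the robot's left. Pieces are centred across it (y = 0).
- gap_end (a point): point on the base's upper face (18 mm above the bench), at the foot of the -x end board's inner face, mid-width: the outer edge of the bottom gap, which is about 63 mm long. Counting from this end the finished bottom course reads block, carton, carton. Axes as the board's.
- far_end (a point): point at the inner face of the board's +x end board, mid-width, 68 mm above the bench: the level of the second course, which stands on the 50 mm tall bottom pieces. Counting from the gap end the second course reads carton, carton, block. A course is 295 mm of pieces in 304 mm, so it has about 9 mm of play. Axes as the board's.
- low_mid: white carton with a brown tape strip along the top and blue label patches, 120 x 60 x 50 mm (its x, y, z), about 0.26 kg; origin at the centre of its underside. It has no front: end for end it is the same for this job. Already in the bottom course, the one beside the gap; it stays there, its x axis along the board.
- low_end: white carton with a brown tape strip along the top and blue label patches, 120 x 60 x 50 mm (its x, y, z), about 0.26 kg; origin at the centre of its underside. It has no front: end for end it is the same for this job. Already in the bottom course, against the +x end board; it stays there, its x axis along the board.
- carton_a: white carton with a brown tape strip along the top and orange label patches, 120 x 60 x 50 mm (its x, y, z), about 0.26 kg; origin at the centre of its underside. It has no front: end for end it is the same for this job. Starts loose on the bench, upright, to the left or right of the board.
- carton_b: white carton with a brown tape strip along the top and green label patches, 120 x 60 x 50 mm (its x, y, z), about 0.26 kg; origin at the centre of its underside. It has no front: end for end it is the same for this job. Starts loose on the bench, upright, to the left or right of the board.
- block_a: pale wooden blocking piece with an orange band round the middle, 55 x 55 mm square and 50 mm tall (z), about 0.09 kg, edges rounded 3 mm; origin at the centre of its underside. Any of its four sides may face the end. Starts loose on the bench, upright, to the left or right of the board.
- block_b: pale wooden blocking piece with an orange band round the middle, 55 x 55 mm square and 50 mm tall (z), about 0.09 kg, edges rounded 3 mm; origin at the centre of its underside. Any of its four sides may face the end. Starts loose on the bench, upright, to the left or right of the board.
- bottle_red: dark red bottle with a blue label, 56 mm across, 190 mm tall, standing on the bench beyond the work; origin at the centre of its underside. Leave it alone.
- bottle_amber: amber bottle with a green label, 56 mm across, 190 mm tall, standing on the bench beyond the work; origin at the centre of its underside. Leave it alone.
- tape_roll: roll of brown packing tape lying flat, 90 mm across, 48 mm high, between the robot and the board; origin at the centre of its underside. Leave it alone.

How it is judged:
By the outcome, as a careful person would: the job done as asked, in the order asked, and still so for the second after the job is handed in, with the robot touching nothing.
It also fails if it takes over 72 s, if anything falls off the work surface, if the arm or the gripper's body presses on something with over 40 N, if the wrist force passes 120 N, or if a joint passes its speed limit or range.

## Robot

A 7-joint arm with a two-finger parallel gripper is mounted at the origin on the work surface. World frame = base frame: x ahead of the robot, y to its left, z up, the work surface at z = 0. Lengths are in m, angles in rad, forces in N, time in s.
With the tool pointing down it reaches from about 0.375 to 0.925 m from the base axis. Payload 3.1 kg.
Tool frame: the origin (TCP) lies midway between the tips of the shut fingers; the grasp point (between the pads) lies 19 mm behind it (robot.tcp_to_grasp is the y of the grasp point in the tool frame, in m); y points along the fingers, z is the direction in which the jaws open and shut, and the axes are right-handed (so a half turn about y gives the same grasp; the last joint's range is limited). The gripper opens to 85 mm and grips with 20 to 120 N. Pads are 22 mm wide; open, the fingers measure 114 mm over their backs; the gripper's body (76 mm by 85 mm) begins 54 mm behind the grasp point. The pads swing forward as they close: fully open they stand 13 mm farther back than shut.
Start: joints at [1.018, 0.383, 0.044, 1.598, -0.018, 1.161, -0.05], TCP at [0.286, -0.584, 0.231] pointing down, gripper open.
Joint ranges: [-2.61, 2.61], [-0.41, 2.15], [-1.48, 1.57], [0, 2.5], [-1.57, 4.71], [0.05, 1.97], [-2.85, 2.85]. Speed limits (rad/s): [2.79, 2.79, 3.14, 3.14, 3.14, 3.14, 3.14].

## Interface

Orientations are given as a unit quaternion [w, x, y, z].
In Python, from station import robot, read_camera gives the robot as it stands. The module is installed in compiled form; this text tells all that it offers.
- The arm moves only by the tool jog_arm, never from a script. Its argument "moves" is a list of rows, each a list of 3 entries, a list of its own where there are three numbers: the finger opening in mm, from 0 to 85.4, then the shift along the tool's x, y, z in mm, then the turn about the tool's y in rad. A call has 1 to 20 rows; each row shifts and turns the commanded pose from where the row before left it, along the tool's axes as they then stand; what a row does not reach is not made up. A row lasts 1/10 s, in which the tool goes at most 50 mm and 8.59 degrees, less where a joint would pass 70% of its speed; a pose out of reach is approached as far as the arm can. A call with a gripper value outside its range is refused whole. The fingers move at their own pace and stop on an object; the grip force is fixed at half the most. Time passes only in rows, so rows that do not move let the fingers close. It gives the time, the measured TCP pose, the force and the opening at its end, in the units of the state.
- robot.sense(): the state, without advancing time (a new reading comes with each control period).
- read_camera(name): name is "scene" or "top"; returns a dict with "image" (400x640x3 uint8, blue, green, red), "K" (3x3 intrinsics, pixels), "k1" (the pictures are not rectified: a ray, as slopes to the right and down, at radius r is drawn at 1 + k1 r^2 times it, then the intrinsics apply), "R" (3x3) and "t" (3): a world point X has camera coordinates R X + t. Camera axes: x right, y down, z forward; pixel columns grow to the right and rows downward; lengths in m; the calibration is good to about 2 mm. A picture is of the moment at which its call begins. There is no depth.
- robot.hand_in(): hands the job in, once; it reports no verdict.
The state is a dict: "t": time; "joint_positions": joint angles; "qvel": joint speeds; "joint_torque": joint torques, N m; "position": TCP position; "ee_rot": TCP orientation; "contact_force": force on the tool from outside, world axes, zero at the start; "wrist_torque": the same for the moment, N m; "width": finger opening in m.
Only numpy, scipy, OpenCV 4.12 (cv2) and the standard library are available. Lean on these libraries where they do the work, as an engineer would, in place of code of your own. Each camera call takes 0.05 s, during which the arm holds its last target.

## Working session

There is one attempt and no reset: what is moved stays moved. The work goes in short steps, Python scripts to look and compute and a tool call to move; the robot and the scene stay as the last step left them, time stands still between calls to the robot, and variables do not carry over. Pictures are saved under pics/ and viewed, and the job is handed in when it is done.

Besides the shell and the picture viewer there is one more tool, called after "Emit:" as name([rows], argument=value, ...), one row to a line, values as JSON. jog_arm: Moves the arm, as the interface text tells. Its arguments: {"type":"object","properties":{"moves":{"type":"array","items":{"type":"array"}}},"required":["moves"]}

```bash
mkdir -p pics; python3 - <<'E'
from station import robot, read_camera
import cv2
for n in("scene","top"):
    d=read_camera(n);cv2.imwrite(f"pics/{n}0.png",d["image"])
    print(n,d["K"],d["k1"],d["R"],d["t"])
print(robot.sense(),robot.tcp_to_grasp)
E
```

```text
scene [[484.60821321   0.         318.22710892]
 [  0.         484.60821321 197.52327626]
 [  0.           0.           1.        ]] -0.08875234133685601 [[-0.88480738  0.46593648 -0.00436938]
 [ 0.36095499  0.67945858 -0.63878598]
 [-0.29466488 -0.5667797  -0.76937207]] [ 0.49179925 -0.14198423  1.56574971]
top [[454.42079857   0.         319.71696746]
 [  0.         454.42079857 200.06564437]
 [  0.           0.           1.        ]] -0.08305583460947857 [[ 0.0156186  -0.99970208 -0.01875672]
 [-0.98439652 -0.01208578 -0.1755489 ]
 [ 0.17526991  0.02120588 -0.98429201]] [0.00750295 0.54280738 1.1539915 ]
{'t': 0.1, 'joint_positions': array([ 1.01819035,  0.38377134,  0.04384989,  1.59936652, -0.01793431,
        1.1611846 , -0.04990844]), 'qvel': array([-0.0015323 , -0.00160564, -0.00019353, -0.0043297 , -0.00033824,
        0.00131129,  0.00068982]), 'joint_torque': array([ 2.73620506e-03, -4.34731114e+01,  1.02951877e+00, -2.50453359e+01,
        1.09582531e-02,  5.46114214e-03,  8.29775715e-08]), 'position': array([ 0.28517791, -0.58318377,  0.23002463]), 'ee_rot': array([ 0.15921231, -0.15965114,  0.68969496, -0.6881016 ]), 'contact_force': array([-0.36489534, -0.3479974 , -0.71055246]), 'wrist_torque': array([ 0.05973922, -0.02407117,  0.05926989]), 'width': 0.08531989150292645} -0.0187
```

View pics/scene0.png

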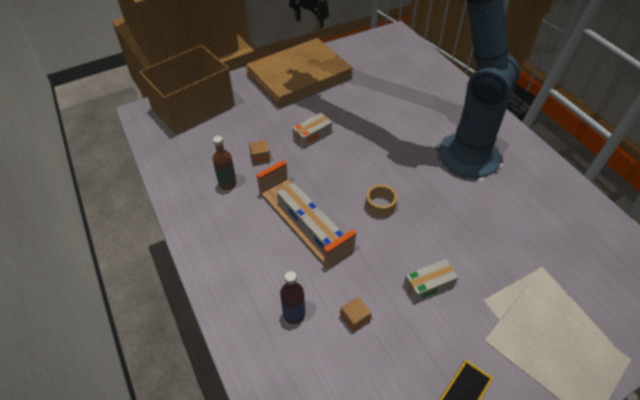

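View pics/top0.png

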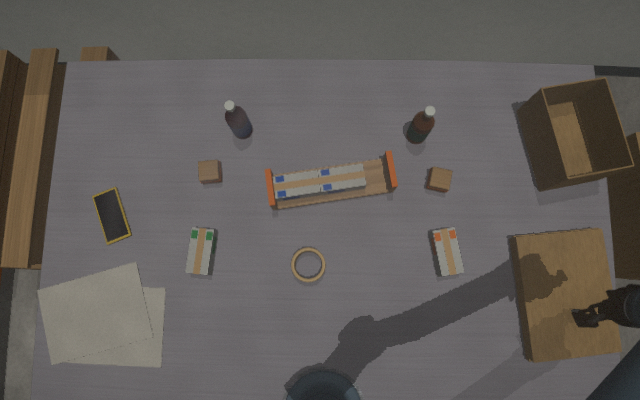

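Top view: the board spans about (270,188) to (391,170), with the gap at its right (-x) end. Blocks are at (208,171) and (439,179). The green carton is at (201,251), the orange one at (447,252), and the tape roll at (308,265). Next I'll measure by masks and rays.

```bash
cat > h.py <<'E'
from station import robot, read_camera
import cv2, numpy as np
def ray(d,px):
    px=np.atleast_2d(np.asarray(px,float)); K=d["K"]
    u=np.c_[(px[:,0]-K[0,2])/K[0,0],(px[:,1]-K[1,2])/K[1,1]]
    s=u.copy()
    for _ in range(20): s=u/(1+d["k1"]*(s**2).sum(1,keepdims=True))
    v=np.c_[s,np.ones(len(s))]@d["R"]
    return -d["R"].T@d["t"],v
def onz(d,px,z):
    c,v=ray(d,px); z=np.asarray(z,float)
    return c+v*((z-c[2])/v[:,2])[:,None]
def proj(d,X):
    p=np.atleast_2d(X)@d["R"].T+d["t"]; s=p[:,:2]/p[:,2:]
    s=s*(1+d["k1"]*(s**2).sum(1,keepdims=True))
    return s*d["K"][0,0]+d["K"][:2,2]
def crop(img,x0,y0,w,h,f,name):
    cv2.imwrite(name,cv2.resize(img[y0:y0+h,x0:x0+w],None,fx=f,fy=f,interpolation=cv2.INTER_CUBIC))
E
python3 - <<'E'
from h import *
d=read_camera("top");im=d["image"]
hsv=cv2.cvtColor(im,cv2.COLOR_BGR2HSV)
for p in [(208,171),(439,179),(201,240),(196,234),(201,251),(447,252),(439,236),(270,188),(391,170),(281,182),(300,172),(380,175),(320,190),(230,250),(190,250),(213,250),(335,182)]: print(p,hsv[p[1],p[0]],im[p[1],p[0]])
crop(im,170,130,310,160,2.58,"pics/c1.png")
a=cv2.resize(im[155:190,190:230],None,fx=9,fy=9,interpolation=0);b=cv2.resize(im[160:195,420:460],None,fx=9,fy=9,interpolation=0)
cv2.imwrite("pics/c2.png",np.hstack([a,b]))
E
```

```text
(208, 171) [ 15  82 122] [ 83 103 122]
(439, 179) [ 16 105 122] [ 72  99 122]
(201, 240) [ 17 100 135] [ 82 112 135]
(196, 234) [ 65 111 103] [ 65 103  58]
(201, 251) [ 16  97 137] [ 85 113 137]
(447, 252) [ 17  96 141] [ 88 118 141]
(439, 236) [ 11 162 157] [ 57  93 157]
(270, 188) [ 10 164 157] [ 56  91 157]
(391, 170) [ 11 161 158] [ 58  95 158]
(281, 182) [ 20   6 125] [122 124 125]
(300, 172) [ 16  43 129] [107 119 129]
(380, 175) [ 15  86 125] [ 83 104 125]
(320, 190) [ 26  20 100] [ 92  99 100]
(230, 250) [  0   7 112] [109 109 112]
(190, 250) [ 30  14 131] [124 131 131]
(213, 250) [64 63 57] [45 57 43]
(335, 182) [ 19  31 140] [123 134 140]
```

View pics/c1.png

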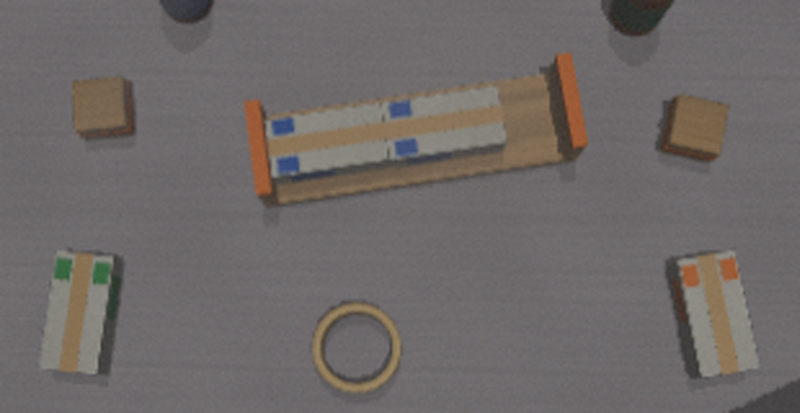

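View pics/c2.png

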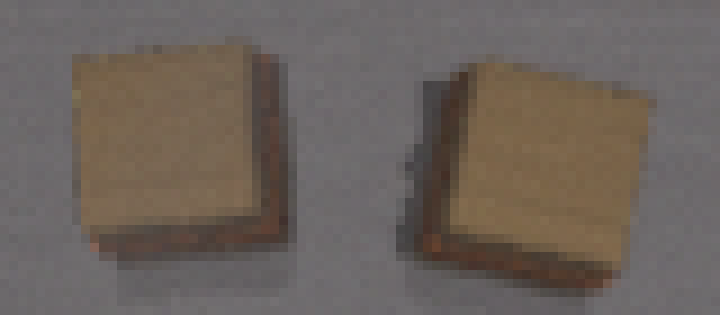

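```bash
cat >> h.py <<'E'
F=6
def meas(d,box,z,fn,name=None):
    x0,y0,w,h=box
    im=cv2.resize(cv2.GaussianBlur(d["image"],(0,0),.5)[y0:y0+h,x0:x0+w],None,fx=F,fy=F,interpolation=cv2.INTER_CUBIC)
    m=fn(im.astype(int),cv2.cvtColor(im,cv2.COLOR_BGR2HSV)).astype(np.uint8)
    m=cv2.morphologyEx(m,cv2.MORPH_CLOSE,np.ones((13,13)))
    m=cv2.morphologyEx(m,cv2.MORPH_OPEN,np.ones((9,9)))
    c=max(cv2.findContours(m,cv2.RETR_EXTERNAL,cv2.CHAIN_APPROX_NONE)[0],key=cv2.contourArea)
    px=(c[:,0]+.5)/F-.5+[x0,y0]
    if name:
        cv2.drawContours(im,[c],-1,(0,0,255),1); cv2.imwrite(name,im)
    X=onz(d,px,z)[:,:2]
    r=cv2.minAreaRect((X*1e3).astype(np.float32))
    (cx,cy),(a,b),t=r
    if a<b: a,b,t=b,a,t+90
    t=(t+90)%180-90
    return np.round([cx,cy,a,b,t],1)   # centre mm, long, short, dir of long axis deg
wood=lambda b,h:(h[...,2]>92)&(h[...,1]>55)&(h[...,0]<25)
cart=lambda b,h:(h[...,2]>117)
orange=lambda b,h:(h[...,2]>100)&(h[...,1]>130)&(h[...,0]<20)
E
python3 - <<'E'
from h import *
d=read_camera("top")
print("blkL",meas(d,(190,150,40,45),.05,wood,"pics/m1.png"))
print("blkR",meas(d,(420,160,40,40),.05,wood,"pics/m2.png"))
print("green",meas(d,(178,220,45,65),.05,lambda b,h:cart(b,h)|((h[...,0]>50)&(h[...,0]<80)&(h[...,1]>60)&(h[...,2]>75)),"pics/m3.png"))
print("orange",meas(d,(424,220,48,64),.05,lambda b,h:cart(b,h),"pics/m4.png"))
print("endL",meas(d,(258,160,20,55),.086,orange,"pics/m5.png"))
print("endR",meas(d,(380,145,25,50),.086,orange,"pics/m6.png"))
print("low",meas(d,(274,155,94,50),.068,lambda b,h:cart(b,h)|((h[...,0]>100)&(h[...,1]>100)),"pics/m7.png"))
E
cd pics; python3 -c "
import cv2,numpy as np
L=[cv2.imread(f'm{i}.png') for i in (1,2,3,4,5,6,7)]
c=np.zeros((600,800,3),np.uint8);
pos=[(0,0),(0,270),(250,0),(525,0),(250,395),(375,395)]
for a,(x,y) in zip(L,pos):
  a=a[:600-y,:800-x]; c[y:y+a.shape[0],x:x+a.shape[1]]=a
cv2.imwrite('mm.png',c)"
```

```text
blkL [618.9 318.   60.5  54.3   7.1]
blkR [ 604.5 -305.7   59.7   54.4  -11.8]
green [404.7 329.7 122.3  60.5  -5.2]
orange [ 412.1 -320.5  121.7   61.1   10.6]
endL [569.2 143.9  96.5  15.4   9.4]
endR [ 621.2 -169.5   96.7   15.8    9.4]
low [581.8  10.3 259.1  94.8 -80.2]
```

View pics/mm.png

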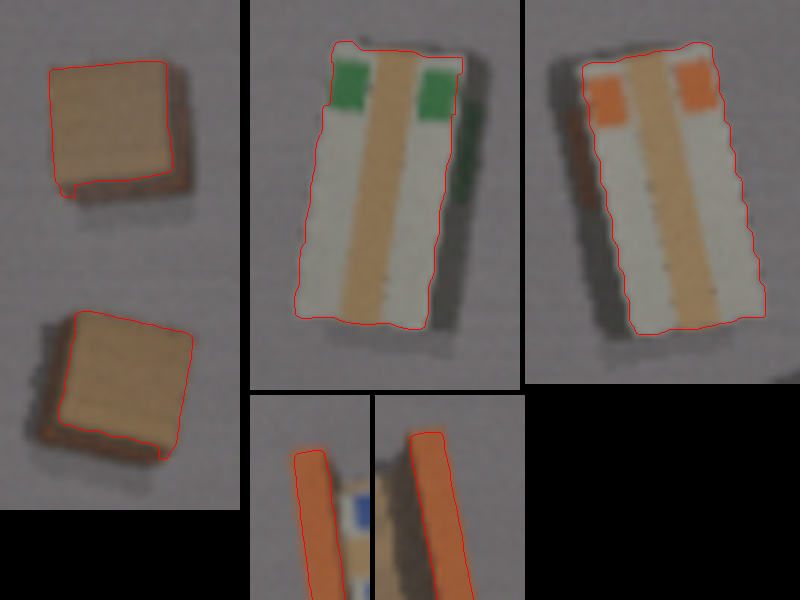

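View pics/m7.png

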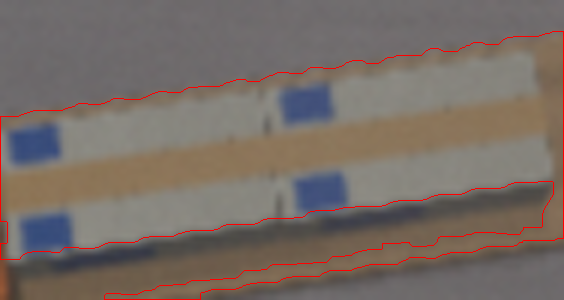

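Contours fit well: the end boards are 317.7 mm apart (319 expected) and the cartons measure about 122x61. The blocks' masks have a spur and the low-carton mask is too wide, so I'll refine both.

```bash
cat >> h.py <<'E'
B=np.array([595.2,-12.8]); TH=np.radians(99.4)
RB=np.array([[np.cos(TH),-np.sin(TH)],[np.sin(TH),np.cos(TH)]])  # board->world
def tob(p): return (np.asarray(p)-B)@RB
def tow(p): return B+RB@np.asarray(p,float)
def tool():
    from scipy.spatial.transform import Rotation as Ro
    s=robot.sense(); q=s["ee_rot"]; M=Ro.from_quat([q[1],q[2],q[3],q[0]]).as_matrix()
    return s,M
def rep():
    s,M=tool(); print("t",round(s["t"],2),"pos",np.round(s["position"]*1e3,1),"q",np.round(s["joint_positions"],2),"w",round(s["width"]*1e3,1),"F",np.round(s["contact_force"],1))
    print("x",M[:,0].round(3),"y",M[:,1].round(3),"z",M[:,2].round(3),"zdeg",round(np.degrees(np.arctan2(M[1,2],M[0,2])),2))
def go(x,y,z,zdeg=None):
    "delta in tool axes to bring TCP to x,y,z (mm); turn first if zdeg given"
    s,M=tool(); dw=np.array([x,y,z])-s["position"]*1e3
    if zdeg is not None:
        c=np.degrees(np.arctan2(M[1,2],M[0,2])); e=(zdeg-c+90)%180-90
        print("world yaw change",round(e,2),"deg -> turn about tool y",round(-np.radians(e) if M[2,1]<0 else np.radians(e),4), "(alt half-turn)")
    print("tool shift now",(M.T@dw).round(1),"world",dw.round(1))
E
python3 - <<'E'
from h import *
d=read_camera("top")
def wood2(b,h): return cv2.morphologyEx(wood(b,h).astype(np.uint8),cv2.MORPH_OPEN,np.ones((61,61)))  
def w3(b,h): return cv2.morphologyEx(wood(b,h).astype(np.uint8),cv2.MORPH_OPEN,cv2.getStructuringElement(cv2.MORPH_ELLIPSE,(35,35)))
print("blkL",meas(d,(190,150,40,45),.05,w3,"pics/n1.png"))
print("blkR",meas(d,(420,160,40,40),.05,w3,"pics/n2.png"))
def white(b,h): 
    m=((h[...,1]<38)&(h[...,2]>110))|((h[...,0]>100)&(h[...,1]>100)&(h[...,2]>90)&(np.arange(h.shape[0])[:,None]<255))
    m=cv2.morphologyEx(m.astype(np.uint8),cv2.MORPH_OPEN,np.ones((15,15)))
    return cv2.morphologyEx(m,cv2.MORPH_CLOSE,np.ones((61,61)))
low=meas(d,(274,160,94,44),.068,white,"pics/n3.png");print("low",low,tob(low[:2]))
rep()
im=read_camera("scene")["image"]; crop(im,230,120,150,160,4,"pics/s1.png")
E
```

```text
blkL [621.2 318.3  55.2  54.6   6.6]
blkR [ 606.9 -306.4   54.5   53.9  -12.3]
low [608.3  15.5 255.3  93.6 -81.1] [ 25.78042207 -17.54622005]
t 0.25 pos [ 285.3 -583.5  230.6] q [ 1.02  0.38  0.04  1.6  -0.02  1.16 -0.05] w 85.2 F [ 0.5 -0.2  0.1]
x [-0.898 -0.439  0.   ] y [-0.001  0.001 -1.   ] z [ 0.439 -0.898 -0.001] zdeg -63.94
```

View pics/n3.png

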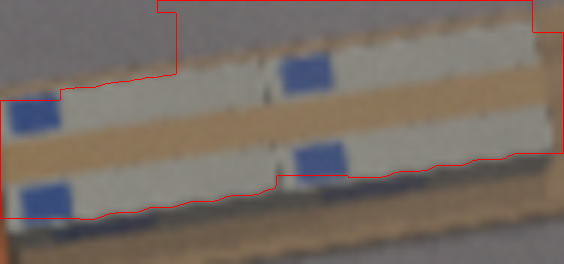

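View pics/n2.png

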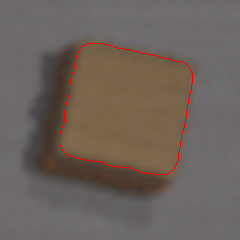

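View pics/s1.png

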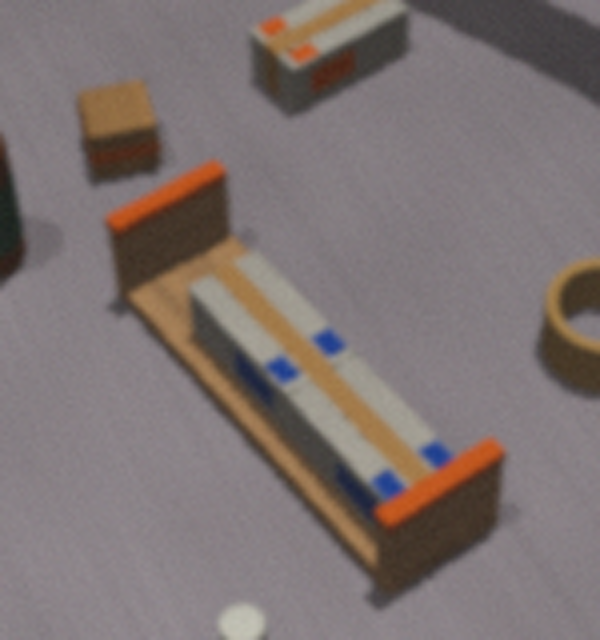

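Block masks are now clean: 55.2x54.6 and 54.5x53.9 mm. For the low course I'll use the edge corners I can read in that crop.

```bash
python3 - <<'E'
from h import *
d=read_camera("top")
for nm,p in dict(gapU=(532,20),gapL=(553,148),joinU=(266,67),joinL=(279,184),leftU=(8,97),leftL=(20,228)).items():
    q=np.array(p)/6-.4+[274,160]; print(nm,tob(onz(d,q,.068)[0,:2]*1e3).round(1))
for X in [(-152,0),(152,0)]: print(tow(X))
# white tape strip centre: columns
im=cv2.resize(d["image"],None,fx=6,fy=6,interpolation=cv2.INTER_CUBIC);h=cv2.cvtColor(im,cv2.COLOR_BGR2HSV)
for bx in range(-75,150,25):
    ys=np.arange(-45,45,.5); P=np.array([[*tow((bx,y))*1e-3,.068] for y in ys]); px=np.round((proj(d,P)+.5)*6-.5).astype(int)
    hh=h[px[:,1],px[:,0]]; m=(hh[:,1]>65)&(hh[:,0]<22)&(abs(ys)<20); w=(hh[:,1]<45)&(hh[:,2]>115)
    print(bx,"tape",ys[m].min(),ys[m].max(),"white",ys[w].min(),ys[w].max())
blk=np.array([606.9,-306.4]); 
go(606.9,-306.4,150,-12.3)
E
```

```text
gapU [-89.4 -30.6]
gapL [-89.   27.6]
joinU [ 29.3 -27.3]
joinL [31.4 25.3]
leftU [143.2 -31.3]
leftL [145.7  27.5]
[ 620.02554626 -162.75896856]
[570.37445374 137.15896856]
-75 tape -9.5 6.0 white -30.0 27.5
-50 tape -9.0 6.5 white -39.0 28.5
-25 tape -9.5 6.5 white -37.5 27.5
0 tape -9.0 6.5 white -31.0 28.0
25 tape -10.0 6.5 white -37.0 28.0
50 tape -10.0 6.0 white -31.0 27.0
75 tape -10.0 6.5 white -37.5 27.5
100 tape -10.5 6.0 white -31.5 27.5
125 tape -10.5 6.0 white -37.0 10.0
world yaw change 51.64 deg -> turn about tool y -0.9013 (alt half-turn)
tool shift now [-410.6   81.  -107.9] world [321.5 277.3 -80.9]
```

Emit:
jog_arm([
  [85,[0,0,0],-0.129],
  [85,[0,0,0],-0.129],
  [85,[0,0,0],-0.129],
  [85,[0,0,0],-0.129],
  [85,[0,0,0],-0.129],
  [85,[0,0,0],-0.129],
  [85,[0,0,0],-0.127],
  [85,[-31,7,23],0],
  [85,[-31,7,23],0],
  [85,[-31,7,23],0],
  [85,[-31,7,23],0],
  [85,[-31,7,23],0],
  [85,[-31,7,23],0],
  [85,[-31,7,23],0],
  [85,[-31,7,23],0],
  [85,[-31,7,23],0],
  [85,[-31,7,23],0],
  [85,[-29,7,25],0],
])

```text
t: 2.15
position: [0.608, -0.3058, 0.1541]
ee_rot: [0.444, -0.443, 0.551, -0.551]
contact_force: [0.0, -0.3, 0.7]
width: 0.0848
```

```bash
python3 - <<'E'
from h import *
rep()
go(606.9,-306.4,150,-12.3)
im=read_camera("scene")["image"]; crop(im,150,80,260,160,3,"pics/s2.png")
crop(read_camera("top")["image"],380,120,120,120,4,"pics/t2.png")
E
```

```text
t 2.15 pos [ 608.  -305.8  154.1] q [ 0.59  0.52 -0.24  1.57  0.14  1.06  0.09] w 84.8 F [ 0.  -0.3  0.7]
x [-0.213 -0.977 -0.   ] y [-0.  0. -1.] z [ 0.977 -0.213 -0.   ] zdeg -12.31
world yaw change 0.01 deg -> turn about tool y -0.0002 (alt half-turn)
tool shift now [ 0.8  4.1 -0.9] world [-1.1 -0.6 -4.1]
```

View pics/s2.png

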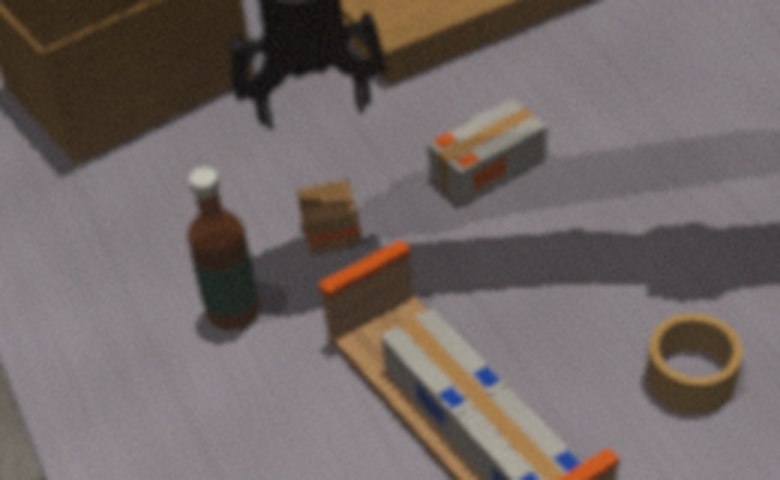

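View pics/t2.png

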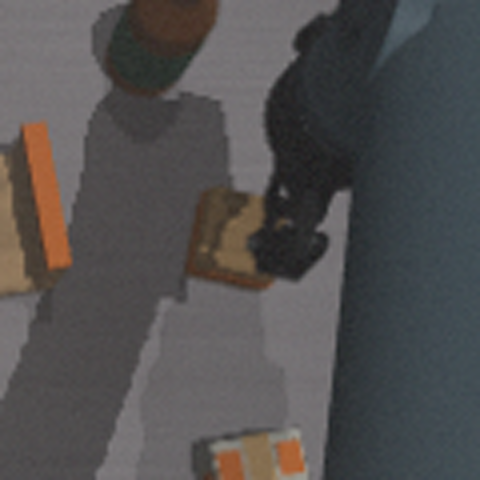

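```bash
python3 - <<'E'
from h import *
for n,(x0,y0,f) in dict(scene=(150,80,3),top=(380,120,4)).items():
    d=read_camera(n)
    for X in [(.608,-.3058,.154),(.608,-.3058,.167),(.608+.042*.977,-.3058-.042*.213,.167),(.608-.042*.977,-.3058+.042*.213,.167)]:
        p=proj(d,X)[0]; print(n,p.round(1),((p-[x0,y0])*f).round())
E
```

```text
scene [254.8 120.9] [314. 123.]
scene [254.4 117.6] [313. 113.]
scene [240.4 120.2] [271. 121.]
scene [268.2 115. ] [355. 105.]
top [450.6 167.7] [282. 191.]
top [452.  166.4] [288. 186.]
top [454.9 150.1] [300. 120.]
top [448.9 183. ] [276. 252.]
```

Emit:
jog_arm([
  [85,[1,24,-1],0],
  [85,[0,24,0],0],
  [85,[0,24,0],0],
  [85,[0,24,0],0],
  [85,[0,24,0],0],
  [85,[0,16,0],0],
  [85,[0,8,0],0],
  [85,[0,0,0],0],
  [45,[0,0,0],0],
  [45,[0,0,0],0],
  [45,[0,0,0],0],
  [45,[0,0,0],0],
  [45,[0,0,0],0],
  [45,[0,0,0],0],
])

```text
t: 3.75
position: [0.6074, -0.3086, 0.0122]
ee_rot: [-0.444, 0.443, -0.55, 0.552]
contact_force: [0.0, -0.4, 6.1]
width: 0.0543
```

```bash
python3 - <<'E'
from h import *
rep()
E
```

```text
t 3.75 pos [ 607.4 -308.6   12.2] q [ 0.57  0.69 -0.21  1.63  0.19  0.83  0.06] w 54.3 F [ 0.  -0.4  6.1]
x [-0.213 -0.977  0.001] y [ 0.003 -0.002 -1.   ] z [ 0.977 -0.213  0.003] zdeg -12.31
```

Emit:
jog_arm([
  [45,[0,-10,0],0],
  [45,[0,-20,0],0],
  [45,[0,-30,0],0],
  [45,[0,-30,0],0],
  [45,[0,-30,0],0],
  [45,[0,-20,0],-0.12],
  [45,[0,0,0],-0.13],
  [45,[0,0,0],-0.13],
  [45,[0,0,0],0],
])

```text
t: 4.65
position: [0.6049, -0.3076, 0.1499]
ee_rot: [-0.539, 0.54, -0.458, 0.457]
contact_force: [-0.0, -0.4, -1.2]
width: 0.0546
```

```bash
python3 - <<'E'
from h import *
rep()
t=tow((-120.5,-1.6)); print(t); go(*t,150,9.4)
E
```

```text
t 4.65 pos [ 604.9 -307.6  149.9] q [ 0.65  0.53 -0.32  1.57  0.18  1.06  0.44] w 54.6 F [-0.  -0.4 -1.2]
x [ 0.164 -0.986 -0.001] y [-0.001  0.001 -1.   ] z [ 0.986  0.164 -0.001] zdeg 9.44
[ 616.45929391 -131.42062393]
world yaw change -0.04 deg -> turn about tool y 0.0007 (alt half-turn)
tool shift now [-1.719e+02  1.000e-01  4.030e+01] world [1.160e+01 1.762e+02 1.000e-01]
```

Emit:
jog_arm([
  [45,[-15,0,4],0],
  [45,[-30,0,7],0],
  [45,[-32,0,7],0],
  [45,[-32,0,7],0],
  [45,[-32,0,8],0],
  [45,[-20,0,4],0],
  [45,[-11,0,3],0],
  [45,[0,0,0],0],
  [45,[0,0,0],0],
])

```text
t: 5.55
position: [0.6167, -0.1327, 0.1501]
ee_rot: [-0.539, 0.54, -0.457, 0.458]
contact_force: [0.3, -0.2, -1.5]
width: 0.0545
```

```bash
python3 - <<'E'
from h import *
rep()
t=tow((-120.5,-1.6)); print(t); go(*t,150,9.4)
for n,(x0,y0,w,h) in dict(top=(350,110,100,100),scene=(210,90,150,120)).items():
    crop(read_camera(n)["image"],x0,y0,w,h,5,f"pics/{n}3.png")
E
```

```text
t 5.55 pos [ 616.7 -132.7  150.1] q [ 0.44  0.46 -0.37  1.7   0.19  1.02  0.17] w 54.5 F [ 0.3 -0.2 -1.5]
x [ 0.163 -0.987  0.001] y [-0.001 -0.001 -1.   ] z [ 0.987  0.163 -0.001] zdeg 9.38
[ 616.45929391 -131.42062393]
world yaw change 0.02 deg -> turn about tool y -0.0003 (alt half-turn)
tool shift now [-1.3  0.1 -0.1] world [-0.3  1.3 -0.1]
```

View pics/top3.png

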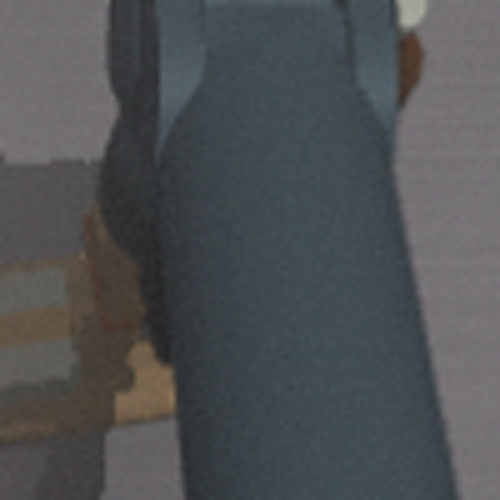

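View pics/scene3.png

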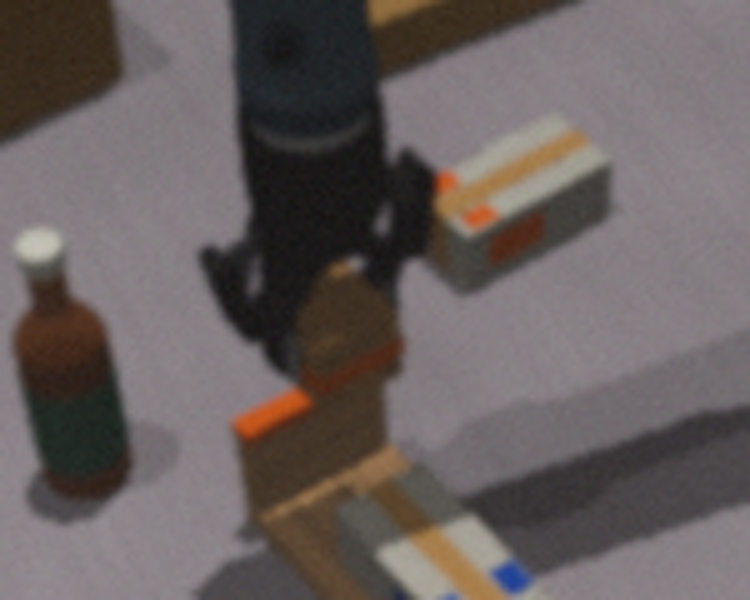

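```bash
python3 - <<'E'
from h import *
d=read_camera("scene")
im=d["image"]; cv2.imwrite("pics/s4.png",cv2.resize(im[130:180,255:305],None,fx=12,fy=12,interpolation=cv2.INTER_CUBIC))
for p in [(308,395),(400,375),(350,385)]: print(tob(onz(d,np.array(p)/5-.4+[210,90],.138)[0,:2]*1e3).round(1))
print(tob([616.7,-132.7]))
E
```

```text
[-111.8  -26.5]
[-93.3  22.7]
[-103.9   -3.7]
[-121.80151036   -1.6285186 ]
```

View pics/s4.png

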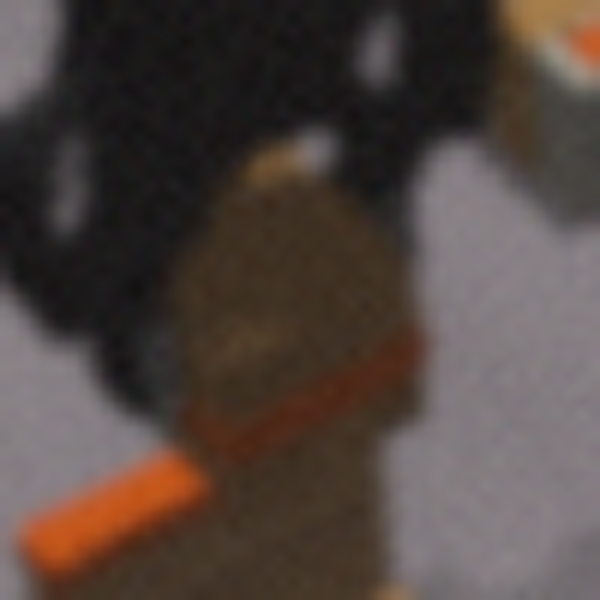

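Emit:
jog_arm([
  [45,[0,15,0],0],
  [45,[0,20,0],0],
  [45,[0,20,0],0],
  [45,[0,10,0],0],
  [45,[0,0,0],0],
  [45,[0,0,0],0],
])

```text
t: 6.3
position: [0.6171, -0.1319, 0.0852]
ee_rot: [0.539, -0.539, 0.457, -0.457]
contact_force: [-0.4, 0.2, -1.3]
width: 0.0541
```

```bash
python3 - <<'E'
from h import *
rep(); s=robot.sense(); print(tob(s["position"][:2]*1e3))
for n,(x0,y0,w,h) in dict(scene=(230,120,100,80)).items():
    crop(read_camera(n)["image"],x0,y0,w,h,7,f"pics/{n}5.png")
E
```

```text
t 6.3 pos [ 617.1 -131.9   85.2] q [ 0.43  0.54 -0.36  1.74  0.23  0.91  0.14] w 54.1 F [-0.4  0.2 -1.3]
x [ 0.164 -0.986 -0.   ] y [-0.  0. -1.] z [ 0.986  0.164 -0.   ] zdeg 9.43
[-121.09391864   -2.16411147]
```

View pics/scene5.png

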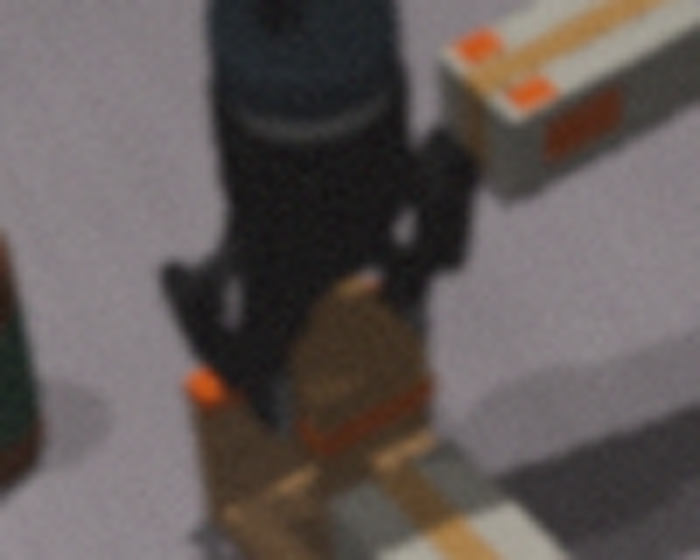

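Emit:
jog_arm([
  [45,[0,10,0],0],
  [45,[0,10,0],0],
  [45,[0,10,0],0],
  [45,[0,10,0],0],
  [45,[0,8,0],0],
  [45,[0,4,0],0],
  [45,[0,0,0],0],
  [45,[0,0,0],0],
])

```text
t: 7.15
position: [0.6173, -0.1316, 0.0334]
ee_rot: [0.54, -0.539, 0.457, -0.457]
contact_force: [0.3, -1.0, 0.0]
width: 0.0544
```

```bash
python3 - <<'E'
from h import *
rep(); s=robot.sense(); print(tob(s["position"][:2]*1e3))
for n,(x0,y0,w,h) in dict(scene=(230,120,100,80)).items():
    crop(read_camera(n)["image"],x0,y0,w,h,7,f"pics/{n}6.png")
E
```

```text
t 7.15 pos [ 617.3 -131.6   33.4] q [ 0.41  0.61 -0.34  1.76  0.26  0.82  0.12] w 54.4 F [ 0.3 -1.   0. ]
x [ 0.164 -0.986  0.   ] y [ 0.  0. -1.] z [0.986 0.164 0.   ] zdeg 9.46
[-120.82862209   -2.36887063]
```

View pics/scene6.png

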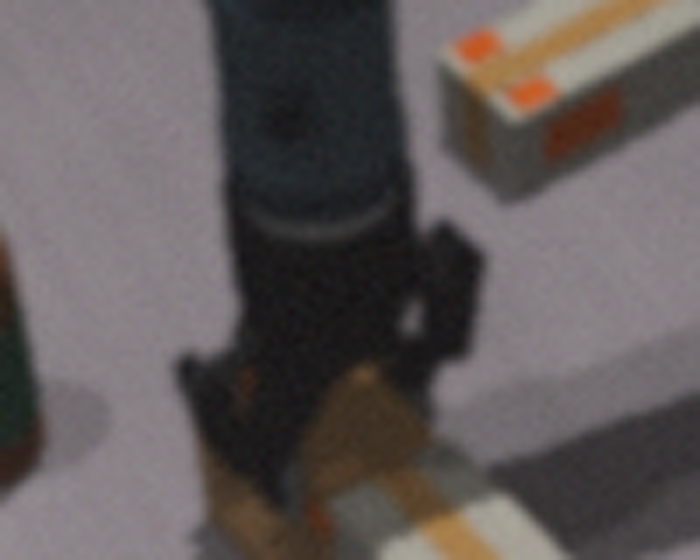

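Emit:
jog_arm([
  [45,[0,1,0],0],
  [45,[0,1,0],0],
  [45,[0,1,0],0],
  [45,[0,0,0],0],
])

```text
t: 7.6
position: [0.617, -0.1317, 0.0303]
ee_rot: [0.54, -0.539, 0.457, -0.457]
contact_force: [-0.8, -0.3, -1.1]
width: 0.0542
```

Emit:
jog_arm([
  [45,[0,1,0],0],
  [45,[0,0,0],0],
])

```text
t: 7.8
position: [0.6171, -0.1317, 0.0302]
ee_rot: [-0.539, 0.54, -0.457, 0.457]
contact_force: [-2.5, 0.8, 4.2]
width: 0.0544
```

Emit:
jog_arm([
  [45,[0,0.7,0],0],
  [45,[0,0,0],0],
])

```text
t: 8.0
position: [0.6171, -0.1317, 0.0302]
ee_rot: [-0.539, 0.54, -0.457, 0.457]
contact_force: [-4.3, 0.4, 9.5]
width: 0.0543
```

Emit:
jog_arm([
  [70,[0,-0.5,0],0],
  [80,[0,0,0],0],
  [80,[0,0,0],0],
  [80,[0,0,0],0],
  [80,[0,-10,0],0],
  [80,[0,-20,0],0],
  [85,[0,-30,0],0],
  [85,[0,-30,0],0],
  [85,[0,-30,0],0],
  [85,[0,0,0],0],
])

```text
t: 9.0
position: [0.6214, -0.132, 0.1556]
ee_rot: [0.541, -0.538, 0.454, -0.461]
contact_force: [0.5, 0.4, 0.6]
width: 0.085
```

```bash
python3 - <<'E'
from h import *
rep(); go(412.1,-320.5,152,10.6-90)
for n,(x0,y0,w,h) in dict(scene=(230,120,130,100)).items():
    crop(read_camera(n)["image"],x0,y0,w,h,6,f"pics/{n}7.png")
E
```

```text
t 9.0 pos [ 621.4 -132.   155.6] q [ 0.44  0.45 -0.38  1.69  0.19  1.02  0.16] w 85.0 F [0.5 0.4 0.6]
x [ 0.164 -0.986  0.004] y [ 0.011 -0.002 -1.   ] z [0.986 0.164 0.011] zdeg 9.46
world yaw change -88.86 deg -> turn about tool y 1.5508 (alt half-turn)
tool shift now [ 151.5    1.6 -237.4] world [-209.3 -188.5   -3.6]
```

View pics/scene7.png

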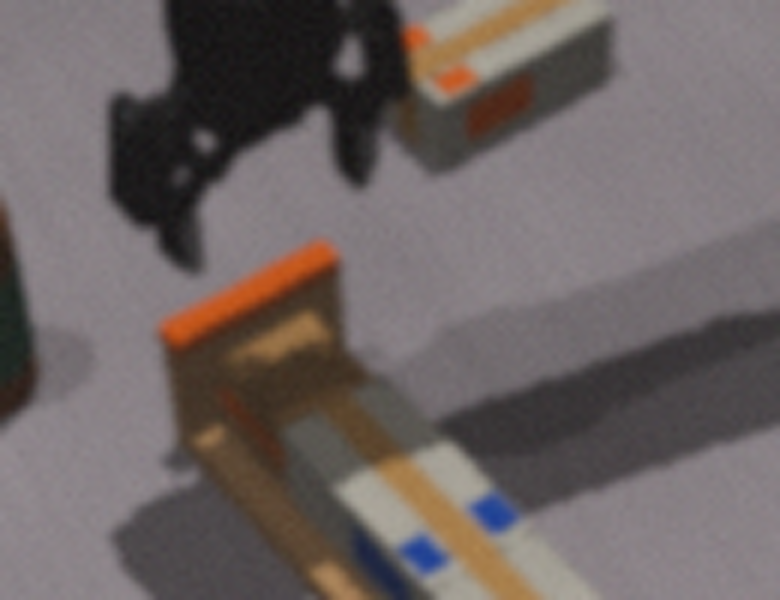

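Emit:
jog_arm([
  [85,[0,0,0],0.141],
  [85,[0,0,0],0.141],
  [85,[0,0,0],0.141],
  [85,[0,0,0],0.141],
  [85,[0,0,0],0.141],
  [85,[0,0,0],0.141],
  [85,[0,0,0],0.141],
  [85,[0,0,0],0.141],
  [85,[0,0,0],0.141],
  [85,[0,0,0],0.141],
  [85,[0,0,0],0.141],
  [85,[30,0,18],0],
  [85,[30,0,18],0],
  [85,[30,0,18],0],
  [85,[30,0,18],0],
  [85,[30,0,18],0],
  [85,[30,0,19],0],
  [85,[30,0,19],0],
  [85,[30,0,19],0],
  [85,[0,0,0],0],
])

```text
t: 11.05
position: [0.4017, -0.3246, 0.1478]
ee_rot: [-0.06, 0.064, -0.704, 0.704]
contact_force: [-0.1, -0.2, -0.5]
width: 0.0851
```

```bash
python3 - <<'E'
from h import *
rep(); go(412.1,-320.5,12,10.6-90)
d=read_camera("top")
crop(d["image"],400,190,100,100,6,f"pics/t8.png")
w3=lambda b,h: cv2.morphologyEx(wood(b,h).astype(np.uint8),cv2.MORPH_OPEN,cv2.getStructuringElement(cv2.MORPH_ELLIPSE,(35,35)))
crop(d["image"],350,140,60,60,9,f"pics/t9.png")
E
```

```text
t 11.05 pos [ 401.7 -324.6  147.8] q [ 0.57  0.23  0.03  1.99 -0.    0.92 -0.79] w 85.1 F [-0.1 -0.2 -0.5]
x [-0.985 -0.174  0.005] y [-0.005 -0.001 -1.   ] z [ 0.174 -0.985 -0.   ] zdeg -79.99
world yaw change 0.59 deg -> turn about tool y -0.0102 (alt half-turn)
tool shift now [-11.6 135.7  -2.2] world [  10.4    4.1 -135.8]
```

View pics/t8.png

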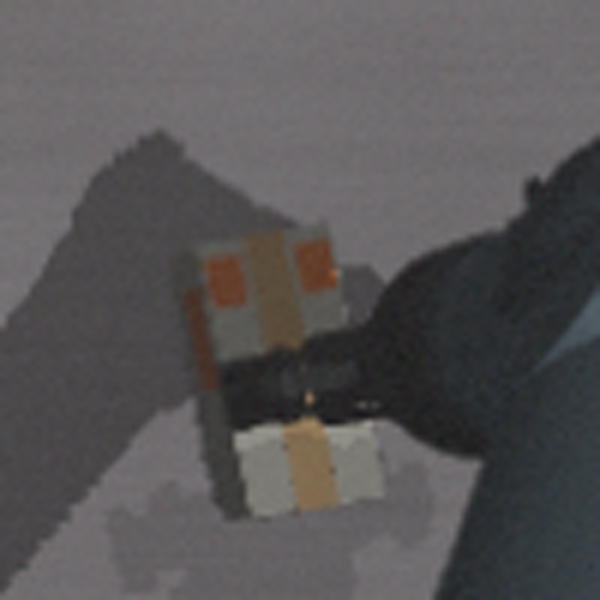

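View pics/t9.png

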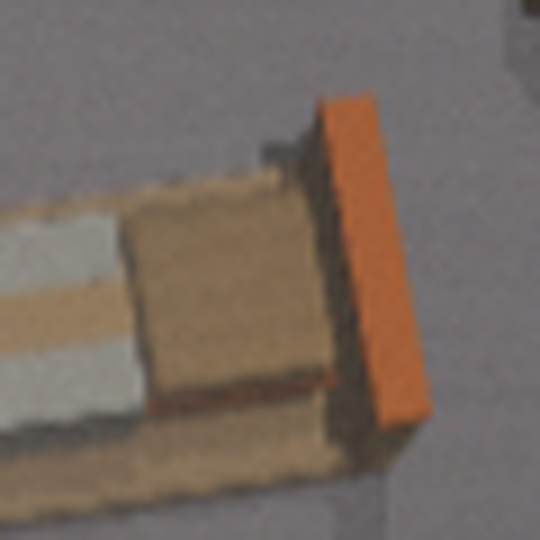

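Block sits in the gap, in line: its top spans (130,218) to (333,375) in the crop, about 2.5–4 mm inside the carton's edges. Next, the orange carton.

Emit:
jog_arm([
  [85,[-8,10,-2],-0.01],
  [85,[-4,20,0],0],
  [85,[0,25,0],0],
  [85,[0,25,0],0],
  [85,[0,25,0],0],
  [85,[0,15,0],0],
  [85,[0,10,0],0],
  [85,[0,5,0],0],
  [85,[0,0,0],0],
  [85,[0,0,0],0],
])

```text
t: 12.1
position: [0.4205, -0.3161, 0.0146]
ee_rot: [-0.069, 0.069, -0.704, 0.704]
contact_force: [-0.1, 0.0, 0.3]
width: 0.0849
```

```bash
python3 - <<'E'
from h import *
rep(); go(412.1,-320.5,12,10.6-90)
E
```

```text
t 12.1 pos [ 420.5 -316.1   14.6] q [ 0.56  0.46  0.01  2.03 -0.01  0.65 -0.8 ] w 84.9 F [-0.1  0.   0.3]
x [-0.981 -0.194 -0.001] y [ 0.001 -0.001 -1.   ] z [ 0.194 -0.981  0.001] zdeg -78.8
world yaw change -0.6 deg -> turn about tool y 0.0105 (alt half-turn)
tool shift now [9.1 2.6 2.7] world [-8.4 -4.4 -2.6]
```

Emit:
jog_arm([
  [85,[4,1,1],0.01],
  [85,[5,1,1.5],0],
  [85,[0,0,0],0],
  [85,[0,0,0],0],
  [50,[0,0,0],0],
  [50,[0,0,0],0],
  [50,[0,0,0],0],
  [50,[0,0,0],0],
  [50,[0,0,0],0],
])

```text
t: 13.0
position: [0.4117, -0.3203, 0.0125]
ee_rot: [-0.066, 0.065, -0.704, 0.704]
contact_force: [0.5, 0.6, 3.7]
width: 0.0593
```

```bash
python3 - <<'E'
from h import *
rep(); go(412.1,-320.5,12,10.6-90)
E
```

```text
t 13.0 pos [ 411.7 -320.3   12.5] q [ 0.57  0.46  0.02  2.04 -0.01  0.64 -0.79] w 59.3 F [0.5 0.6 3.7]
x [-0.983 -0.184 -0.001] y [ 0.001 -0.    -1.   ] z [ 0.184 -0.983  0.   ] zdeg -79.4
world yaw change 0.0 deg -> turn about tool y -0.0 (alt half-turn)
tool shift now [-0.3  0.5  0.2] world [ 0.4 -0.2 -0.5]
```

Emit:
jog_arm([
  [50,[0,-10,0],0],
  [50,[0,-25,0],0],
  [50,[0,-30,0],0],
  [50,[0,-30,0],0],
  [50,[0,-30,0],0],
  [50,[0,-20,0],-0.14],
  [50,[0,-10,0],-0.141],
  [50,[0,0,0],-0.141],
  [50,[0,0,0],-0.141],
  [50,[0,0,0],-0.141],
  [50,[0,0,0],-0.141],
  [50,[0,0,0],-0.141],
  [50,[0,0,0],-0.141],
  [50,[0,0,0],-0.141],
  [50,[0,0,0],-0.141],
  [50,[0,0,0],-0.141],
  [50,[0,0,0],0],
  [50,[0,0,0],0],
])

```text
t: 14.8
position: [0.4104, -0.3199, 0.1667]
ee_rot: [-0.538, 0.539, -0.459, 0.458]
contact_force: [0.0, -0.2, -2.5]
width: 0.0591
```

```bash
python3 - <<'E'
from h import *
rep(); t=tow((-90,-1.6));print(t); go(*t,167,9.4)
E
```

```text
t 14.8 pos [ 410.4 -319.9  166.7] q [ 0.73  0.22 -0.16  1.96  0.04  0.96  0.71] w 59.1 F [ 0.  -0.2 -2.5]
x [ 0.16  -0.987 -0.001] y [-0.001  0.001 -1.   ] z [ 0.987  0.16  -0.001] zdeg 9.22
[ 611.47785206 -101.33017301]
world yaw change 0.18 deg -> turn about tool y -0.0032 (alt half-turn)
tool shift now [-183.6   -0.4  233.5] world [201.  218.6   0.3]
```

Emit:
jog_arm([
  [50,[-10,0,13],-0.003],
  [50,[-22,0,28],0],
  [50,[-24,0,30],0],
  [50,[-24,0,30],0],
  [50,[-24,0,30],0],
  [50,[-24,0,30],0],
  [50,[-24,0,30],0],
  [50,[-20,0,25],0],
  [50,[-12,0,18],0],
  [50,[0,0,0],0],
  [50,[0,0,0],0],
  [50,[0,0,0],0],
])

```text
t: 16.0
position: [0.6102, -0.1017, 0.1666]
ee_rot: [-0.539, 0.54, -0.458, 0.457]
contact_force: [0.2, -0.9, -2.1]
width: 0.0591
```

```bash
python3 - <<'E'
from h import *
rep(); t=tow((-90,-1.6)); go(*t,167,9.4)
d=read_camera("scene")
crop(d["image"],230,80,130,100,6,f"pics/s10.png")
E
```

```text
t 16.0 pos [ 610.2 -101.7  166.6] q [ 0.33  0.41 -0.29  1.72  0.13  1.04  0.16] w 59.1 F [ 0.2 -0.9 -2.1]
x [ 0.163 -0.987  0.001] y [-0.002 -0.001 -1.   ] z [ 0.987  0.163 -0.002] zdeg 9.4
world yaw change -0.0 deg -> turn about tool y 0.0001 (alt half-turn)
tool shift now [-0.1 -0.4  1.4] world [1.3 0.4 0.4]
```

View pics/s10.png

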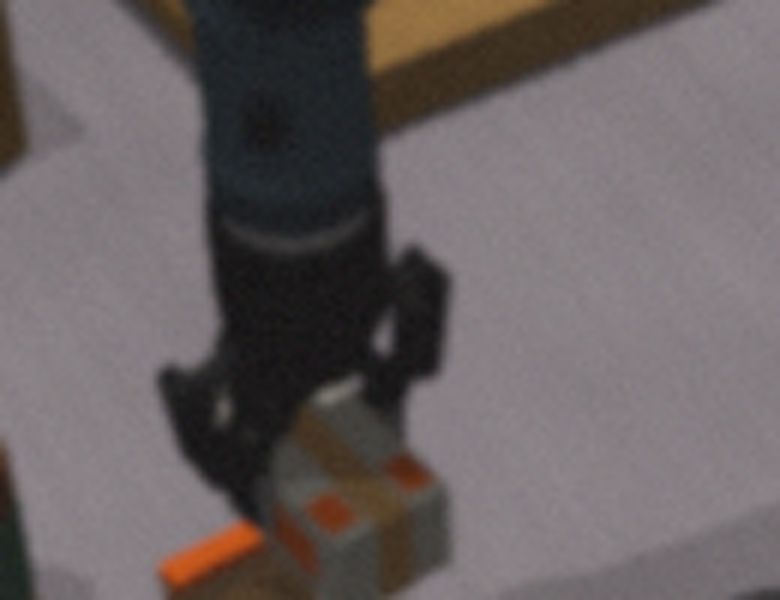

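```bash
python3 - <<'E'
from h import *
d=read_camera("top")
for p in [(133,218),(155,388),(305,190),(333,375)]: print(tob(onz(d,np.array(p)/9-.44+[350,140],.068)[0,:2]*1e3).round(1))
E
```

```text
[-94.5 -27.5]
[-92.3  23.8]
[-145.8  -28.2]
[-144.2   27.8]
```

Emit:
jog_arm([
  [50,[0,10,1],0],
  [50,[0,15,0.4],0],
  [50,[0,15,0],0],
  [50,[0,15,0],0],
  [50,[0,10,0],0],
  [50,[0,5,0],0],
  [50,[0,0,0],0],
  [50,[0,0,0],0],
])

```text
t: 16.9
position: [0.6132, -0.0996, 0.0974]
ee_rot: [0.54, -0.54, 0.456, -0.457]
contact_force: [0.2, 0.5, -2.1]
width: 0.0591
```

```bash
python3 - <<'E'
from h import *
rep(); t=tow((-90,-1.6)); go(*t,81,9.4)
d=read_camera("scene")
crop(d["image"],230,100,130,100,6,f"pics/s11.png")
E
```

```text
t 16.9 pos [613.2 -99.6  97.4] q [ 0.32  0.49 -0.28  1.76  0.17  0.91  0.13] w 59.1 F [ 0.2  0.5 -2.1]
x [ 0.166 -0.986  0.   ] y [ 0.001 -0.    -1.   ] z [0.986 0.166 0.001] zdeg 9.58
world yaw change -0.18 deg -> turn about tool y 0.0031 (alt half-turn)
tool shift now [ 1.4 16.4 -2. ] world [ -1.7  -1.7 -16.4]
```

View pics/s11.png

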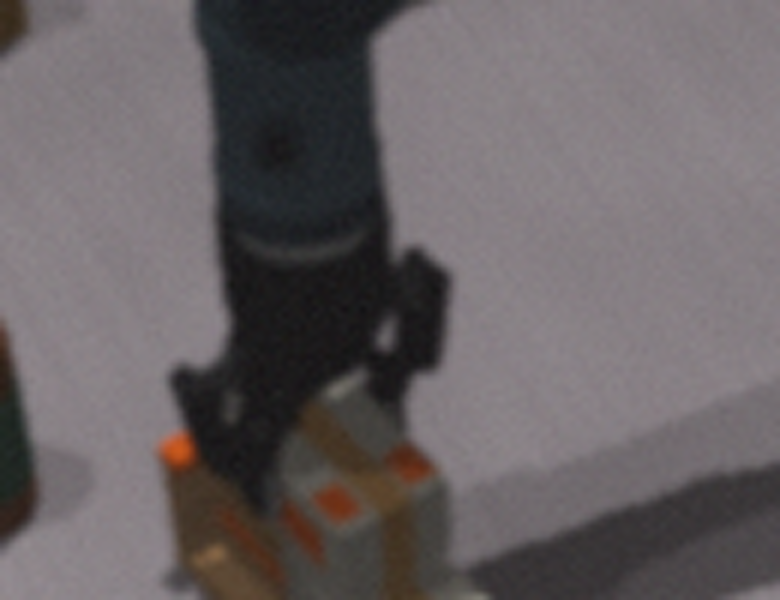

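Emit:
jog_arm([
  [50,[0.7,5,-2],0.003],
  [50,[0,4,0],0],
  [50,[0,3,0],0],
  [50,[0,1.5,0],0],
  [50,[0,0,0],0],
  [50,[0,0,0],0],
])

```text
t: 17.55
position: [0.6109, -0.1006, 0.0835]
ee_rot: [0.539, -0.539, 0.457, -0.457]
contact_force: [-0.4, -0.1, -2.2]
width: 0.0593
```

```bash
python3 - <<'E'
from h import *
rep(); t=tow((-89.3,-1.6)); go(*t,81,9.4)
E
```

```text
t 17.55 pos [ 610.9 -100.6   83.5] q [ 0.32  0.51 -0.28  1.77  0.17  0.89  0.13] w 59.3 F [-0.4 -0.1 -2.2]
x [ 0.163 -0.987 -0.   ] y [ 0.  0. -1.] z [0.987 0.163 0.   ] zdeg 9.4
world yaw change 0.0 deg -> turn about tool y -0.0 (alt half-turn)
tool shift now [0.1 2.5 0.4] world [ 0.4 -0.  -2.5]
```

Emit:
jog_arm([
  [50,[0,1,0.3],0],
  [50,[0,1,0],0],
  [50,[0,0.7,0],0],
  [50,[0,0,0],0],
])

```text
t: 17.95
position: [0.6111, -0.1006, 0.0807]
ee_rot: [-0.539, 0.539, -0.457, 0.457]
contact_force: [-1.0, 0.7, -2.1]
width: 0.0591
```

Emit:
jog_arm([
  [50,[0,0.7,0],0],
  [50,[0,0,0],0],
])

```text
t: 18.15
position: [0.6112, -0.1006, 0.0806]
ee_rot: [-0.539, 0.539, -0.457, 0.457]
contact_force: [-0.1, -0.2, -0.1]
width: 0.0595
```

Emit:
jog_arm([
  [50,[0,0.6,0],0],
  [50,[0,0,0],0],
])

```text
t: 18.35
position: [0.6112, -0.1006, 0.0805]
ee_rot: [-0.539, 0.539, -0.457, 0.457]
contact_force: [-1.9, -0.1, 4.6]
width: 0.0594
```

Emit:
jog_arm([
  [70,[0,-0.5,0],0],
  [80,[0,0,0],0],
  [80,[0,0,0],0],
  [80,[0,0,0],0],
  [80,[0,-10,0],0],
  [85,[0,-20,0],0],
  [85,[0,-30,0],0],
  [85,[0,-20,0],0],
  [85,[0,-10,0],0],
  [85,[0,0,0],-0.13],
  [85,[0,0,0],-0.13],
  [85,[0,0,0],-0.13],
  [85,[0,0,0],-0.13],
  [85,[0,0,0],-0.13],
  [85,[0,0,0],-0.13],
  [85,[0,0,0],-0.13],
  [85,[0,0,0],-0.13],
  [85,[0,0,0],-0.13],
  [85,[0,0,0],-0.14],
])

```text
t: 20.25
position: [0.6107, -0.1007, 0.1697]
ee_rot: [-0.706, 0.706, -0.033, 0.032]
contact_force: [-0.3, -0.1, -0.3]
width: 0.0852
```

```bash
python3 - <<'E'
from h import *
rep(); go(404.7,329.7,160,84.8)
d=read_camera("scene")
crop(d["image"],230,120,130,100,6,f"pics/s12.png")
E
```

```text
t 20.25 pos [ 610.7 -100.7  169.7] q [ 0.52  0.44 -0.53  1.71  0.25  1.06  1.39] w 85.2 F [-0.3 -0.1 -0.3]
x [ 0.996 -0.091 -0.001] y [-0.001  0.    -1.   ] z [ 0.091  0.996 -0.   ] zdeg 84.77
world yaw change 0.03 deg -> turn about tool y -0.0004 (alt half-turn)
tool shift now [-244.3    9.9  409.8] world [-206.   430.4   -9.7]
```

View pics/s12.png

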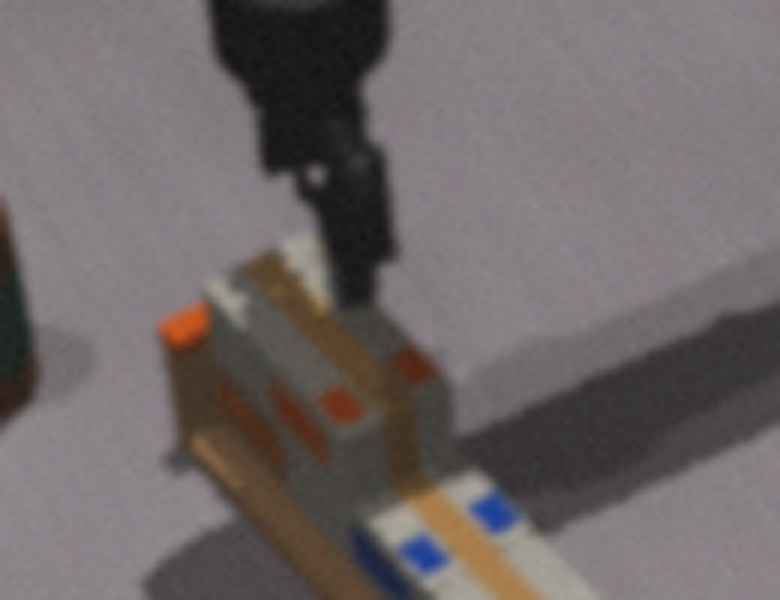

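Emit:
jog_arm([
  [85,[-10,0,17],0],
  [85,[-19,1,32],0],
  [85,[-21,1,35],0],
  [85,[-21,1,35],0],
  [85,[-21,1,35],0],
  [85,[-21,1,35],0],
  [85,[-21,1,35],0],
  [85,[-21,1,35],0],
  [85,[-21,1,35],0],
  [85,[-21,1,35],0],
  [85,[-21,1,35],0],
  [85,[-16,0,27],0],
  [85,[-10,0,19],0],
  [85,[0,0,0],0],
  [85,[0,0,0],0],
  [85,[0,0,0],0],
])

```text
t: 21.9
position: [0.4082, 0.3295, 0.1598]
ee_rot: [-0.706, 0.707, -0.035, 0.035]
contact_force: [-0.6, -0.3, -0.1]
width: 0.0847
```

```bash
python3 - <<'E'
from h import *
rep(); go(404.7,329.7,12,84.8)
d=read_camera("top")
crop(d["image"],340,130,70,75,8,f"pics/t13.png")
o=meas(d,(300,140,86,60),.118,lambda b,h:(h[...,2]>110),"pics/m13.png"); print(o,tob(o[:2]))
E
```

```text
t 21.9 pos [408.2 329.5 159.8] q [-0.09  0.32 -0.77  1.93  0.27  0.99  0.49] w 84.7 F [-0.6 -0.3 -0.1]
x [ 0.995 -0.099  0.   ] y [-0.    -0.002 -1.   ] z [ 0.099  0.995 -0.002] zdeg 84.3
world yaw change 0.5 deg -> turn about tool y -0.0087 (alt half-turn)
tool shift now [-3.500e+00  1.478e+02  1.000e-01] world [  -3.5    0.2 -147.8]
[616.6 -42.8 219.1 142.3 -89.4] [-33.09234044 -16.21286539]
```

View pics/m13.png

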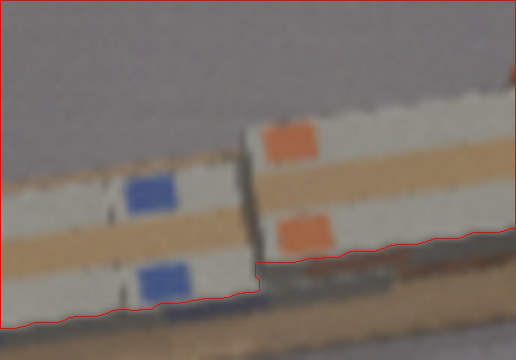

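```bash
python3 - <<'E'
from h import *
d=read_camera("top")
for p in [(246,130),(262,260)]: print("edge",tob(onz(d,np.array(p)/6-.4+[300,140],.118)[0,:2]*1e3).round(1))
o=meas(d,(300,140,100,60),.118,lambda b,h:((b.sum(2)>362)&(np.arange(600)[None]>250))|((h[...,1]>130)&(h[...,0]<14)&(np.arange(600)[None]>245)&(np.arange(600)[None]<400)),"pics/m14.png"); print(o,tob(o[:2]))
im=cv2.resize(d["image"],None,fx=6,fy=6,interpolation=cv2.INTER_CUBIC);h=cv2.cvtColor(im,cv2.COLOR_BGR2HSV)
for bx,z in [(-130,.118),(-110,.118),(-90,.118),(-70,.118),(-50,.118),(0,.068),(25,.068),(100,.068)]:
    ys=np.arange(-45,45,.5); P=np.array([[*tow((bx,y))*1e-3,z] for y in ys]); px=np.round((proj(d,P)+.5)*6-.5).astype(int)
    hh=h[px[:,1],px[:,0]]; m=(hh[:,1]>65)&(hh[:,0]<22)&(abs(ys)<20)
    print(bx,"tape",ys[m].min(),ys[m].max())
E
```

```text
edge [-30.3 -30.7]
edge [-28.1  25.6]
[ 613.  -101.1  119.9   62.   -81. ] [-90.021524    -3.13930201]
-130 tape -10.0 6.0
-110 tape -9.5 6.0
-90 tape -10.0 6.0
-70 tape -10.0 6.0
-50 tape -19.5 19.5
0 tape -9.0 6.5
25 tape -9.5 7.0
100 tape -10.5 6.0
```

View pics/m14.png

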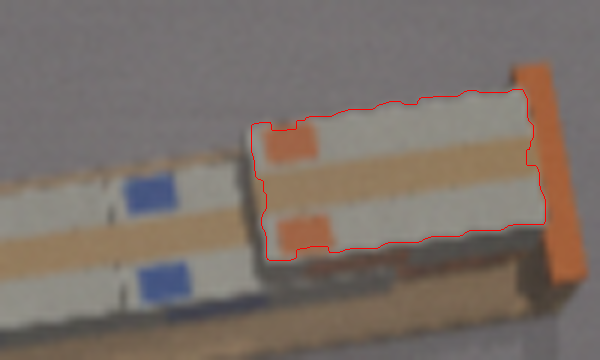

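Carton A sits in line: its tape strip is at -10..6 against -9.5..6.5 below, and its near edge is at board x ≈ -29. Now the green carton.

Emit:
jog_arm([
  [85,[-3.5,10,0],-0.009],
  [85,[0,25,0],0],
  [85,[0,30,0],0],
  [85,[0,30,0],0],
  [85,[0,25,0],0],
  [85,[0,15,0],0],
  [85,[0,9,0],0],
  [85,[0,3,0],0],
  [85,[0,0,0],0],
  [85,[0,0,0],0],
  [85,[0,0,0],0],
])

```text
t: 23.1
position: [0.4052, 0.3321, 0.0142]
ee_rot: [0.707, -0.706, 0.03, -0.032]
contact_force: [0.4, 0.0, -0.3]
width: 0.0852
```

```bash
python3 - <<'E'
from h import *
rep(); go(404.7,329.7,12,84.8)
E
```

```text
t 23.1 pos [405.2 332.1  14.2] q [-0.22  0.55 -0.64  2.01  0.48  0.73  0.33] w 85.2 F [ 0.4  0.  -0.3]
x [ 0.996 -0.088  0.002] y [ 0.002  0.001 -1.   ] z [0.088 0.996 0.001] zdeg 84.97
world yaw change -0.17 deg -> turn about tool y 0.0029 (alt half-turn)
tool shift now [-0.3  2.2 -2.4] world [-0.5 -2.4 -2.2]
```

Emit:
jog_arm([
  [85,[-0.3,2,-2.4],0.003],
  [85,[0,0,0],0],
  [50,[0,0,0],0],
  [50,[0,0,0],0],
  [50,[0,0,0],0],
  [50,[0,0,0],0],
  [50,[0,0,0],0],
])

```text
t: 23.8
position: [0.4043, 0.3296, 0.0115]
ee_rot: [0.707, -0.706, 0.032, -0.032]
contact_force: [0.1, 1.3, 2.2]
width: 0.0588
```

```bash
python3 - <<'E'
from h import *
rep(); go(404.7,329.7,12,84.8)
E
```

```text
t 23.8 pos [404.3 329.6  11.5] q [-0.22  0.55 -0.64  2.02  0.49  0.73  0.32] w 58.8 F [0.1 1.3 2.2]
x [ 0.996 -0.09   0.001] y [ 0.001  0.001 -1.   ] z [0.09  0.996 0.001] zdeg 84.81
world yaw change -0.01 deg -> turn about tool y 0.0002 (alt half-turn)
tool shift now [ 0.4 -0.5  0.1] world [0.4 0.1 0.5]
```

Emit:
jog_arm([
  [50,[0,-10,0],0],
  [50,[0,-25,0],0],
  [50,[0,-30,0],0],
  [50,[0,-30,0],0],
  [50,[0,-30,0],0],
  [50,[0,-20,0],0.12],
  [50,[0,-13,0],0.13],
  [50,[0,0,0],0.133],
  [50,[0,0,0],0.133],
  [50,[0,0,0],0.133],
  [50,[0,0,0],0.133],
  [50,[0,0,0],0.133],
  [50,[0,0,0],0.133],
  [50,[0,0,0],0.133],
  [50,[0,0,0],0.135],
  [50,[0,0,0],0],
  [50,[0,0,0],0],
])

```text
t: 25.5
position: [0.4031, 0.3283, 0.1686]
ee_rot: [-0.539, 0.541, -0.457, 0.456]
contact_force: [-0.0, 0.8, -3.5]
width: 0.0589
```

```bash
python3 - <<'E'
from h import *
rep(); t=tow((32.6,-1.6));print(t); go(*t,169,9.4)
E
```

```text
t 25.5 pos [403.1 328.3 168.6] q [-0.25  0.26 -0.57  1.94  0.17  0.99 -0.74] w 58.9 F [-0.   0.8 -3.5]
x [ 0.166 -0.986  0.001] y [-0.001 -0.001 -1.   ] z [ 0.986  0.166 -0.001] zdeg 9.57
[591.45408909  19.62357401]
world yaw change -0.17 deg -> turn about tool y 0.003 (alt half-turn)
tool shift now [ 3.357e+02 -3.000e-01  1.343e+02] world [ 188.3 -308.7    0.4]
```

Emit:
jog_arm([
  [50,[15,0,6],0.003],
  [50,[30,0,12],0],
  [50,[35,0,14],0],
  [50,[35,0,14],0],
  [50,[35,0,14],0],
  [50,[35,0,14],0],
  [50,[35,0,14],0],
  [50,[35,0,14],0],
  [50,[35,0,14],0],
  [50,[28,0,11],0],
  [50,[17,0,7],0],
  [50,[0,0,0],0],
  [50,[0,0,0],0],
  [50,[0,0,0],0],
])

```text
t: 26.9
position: [0.5889, 0.0226, 0.1689]
ee_rot: [0.54, -0.539, 0.458, -0.456]
contact_force: [0.8, 0.3, -2.5]
width: 0.0596
```

```bash
python3 - <<'E'
from h import *
rep(); t=tow((32.6,-1.6));print(t); go(*t,169,9.4)
E
```

```text
t 26.9 pos [588.9  22.6 168.9] q [ 0.2   0.36 -0.36  1.79  0.15  1.02 -0.06] w 59.6 F [ 0.8  0.3 -2.5]
x [ 0.164 -0.986 -0.002] y [-0.001  0.002 -1.   ] z [ 0.986  0.164 -0.001] zdeg 9.45
[591.45408909  19.62357401]
world yaw change -0.05 deg -> turn about tool y 0.0009 (alt half-turn)
tool shift now [ 3.4 -0.1  2. ] world [ 2.5 -3.   0.1]
```

Emit:
jog_arm([
  [50,[2,8,1],0],
  [50,[1.4,12,1],0.001],
  [50,[0,10,0],0],
  [50,[0,4,0],0],
  [50,[0,0,0],0],
  [50,[0,0,0],0],
  [50,[0,0,0],0],
])

```text
t: 27.6
position: [0.593, 0.0169, 0.1356]
ee_rot: [0.539, -0.538, 0.458, -0.459]
contact_force: [-0.8, 0.4, -3.5]
width: 0.0592
```

```bash
python3 - <<'E'
from h import *
rep(); t=tow((32.6,-1.6));print(t); go(*t,81,9.4)
d=read_camera("scene")
crop(d["image"],240,110,130,130,5,f"pics/s15.png")
E
```

```text
t 27.6 pos [593.   16.9 135.6] q [ 0.19  0.4  -0.35  1.81  0.17  0.96 -0.07] w 59.2 F [-0.8  0.4 -3.5]
x [ 0.159 -0.987  0.   ] y [ 0.001  0.    -1.   ] z [0.987 0.159 0.001] zdeg 9.17
[591.45408909  19.62357401]
world yaw change 0.23 deg -> turn about tool y -0.004 (alt half-turn)
tool shift now [-2.9 54.6 -1.1] world [ -1.5   2.7 -54.6]
```

View pics/s15.png

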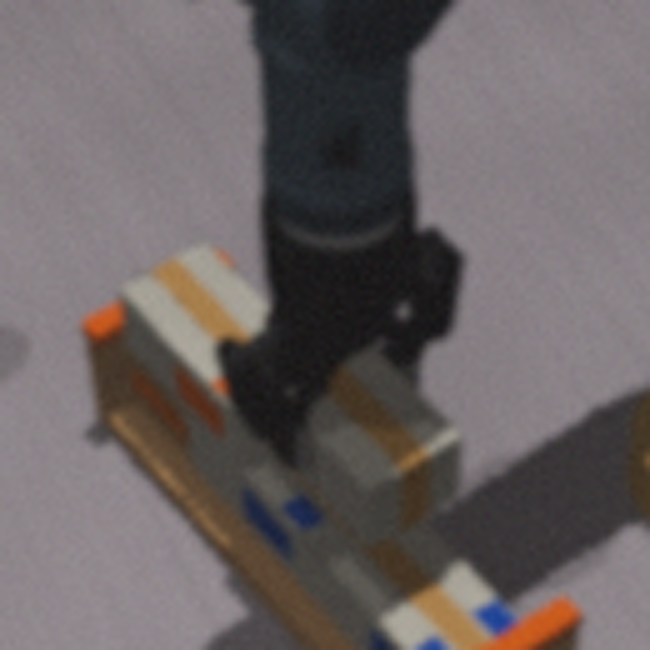

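Emit:
jog_arm([
  [50,[-2.9,0,-1.1],-0.004],
  [50,[0,0,0],0],
  [50,[0,0,0],0],
  [50,[0,0,0],0],
])

```text
t: 28.05
position: [0.591, 0.0195, 0.1352]
ee_rot: [0.539, -0.539, 0.457, -0.457]
contact_force: [-0.3, 0.6, -2.5]
width: 0.0593
```

```bash
python3 - <<'E'
from h import *
rep(); t=tow((32.6,-1.6));print(t); go(*t,81,9.4)
E
```

```text
t 28.05 pos [591.   19.5 135.2] q [ 0.19  0.4  -0.35  1.81  0.17  0.96 -0.07] w 59.3 F [-0.3  0.6 -2.5]
x [ 0.163 -0.987  0.   ] y [ 0. -0. -1.] z [0.987 0.163 0.   ] zdeg 9.4
[591.45408909  19.62357401]
world yaw change -0.0 deg -> turn about tool y 0.0 (alt half-turn)
tool shift now [-0.  54.2  0.5] world [  0.5   0.1 -54.2]
```

Emit:
jog_arm([
  [50,[0,6,0.4],0],
  [50,[0,8,0],0],
  [50,[0,8,0],0],
  [50,[0,8,0],0],
  [50,[0,7,0],0],
  [50,[0,6,0],0],
  [50,[0,5,0],0],
  [50,[0,3,0],0],
  [50,[0,0,0],0],
  [50,[0,0,0],0],
  [50,[0,0,0],0],
])

```text
t: 29.15
position: [0.5918, 0.0196, 0.0846]
ee_rot: [0.54, -0.539, 0.457, -0.458]
contact_force: [-0.3, 0.9, -2.9]
width: 0.0596
```

```bash
python3 - <<'E'
from h import *
rep(); t=tow((32.6,-1.6));print(t); go(*t,79.5,9.4)
E
```

```text
t 29.15 pos [591.8  19.6  84.6] q [ 0.17  0.47 -0.34  1.84  0.2   0.87 -0.09] w 59.6 F [-0.3  0.9 -2.9]
x [ 0.163 -0.987  0.   ] y [ 0.001  0.    -1.   ] z [0.987 0.163 0.001] zdeg 9.4
[591.45408909  19.62357401]
world yaw change 0.0 deg -> turn about tool y -0.0 (alt half-turn)
tool shift now [-0.1  5.1 -0.3] world [-0.3  0.  -5.1]
```

Emit:
jog_arm([
  [50,[0,1.5,-0.3],0],
  [50,[0,1.2,0],0],
  [50,[0,1,0],0],
  [50,[0,0.8,0],0],
  [50,[0,0,0],0],
])

```text
t: 29.65
position: [0.591, 0.0195, 0.0796]
ee_rot: [0.539, -0.539, 0.457, -0.457]
contact_force: [-0.1, 0.4, -2.6]
width: 0.0594
```

Emit:
jog_arm([
  [50,[0,0.8,0],0],
  [50,[0,0,0],0],
])

```text
t: 29.85
position: [0.5911, 0.0196, 0.0795]
ee_rot: [-0.539, 0.539, -0.457, 0.457]
contact_force: [-2.0, -0.2, 3.5]
width: 0.0594
```

Emit:
jog_arm([
  [70,[0,-0.5,0],0],
  [80,[0,0,0],0],
  [80,[0,0,0],0],
  [80,[0,0,0],0],
  [80,[0,-10,0],0],
  [85,[0,-20,0],0],
  [85,[0,-30,0],0],
  [85,[0,-20,0],0],
  [85,[0,-7,0],0.049],
  [85,[0,0,0],0],
  [85,[0,0,0],0],
  [85,[0,0,0],0],
])

```text
t: 31.05
position: [0.5902, 0.0194, 0.1655]
ee_rot: [-0.528, 0.528, -0.471, 0.47]
contact_force: [-0.5, -0.1, -0.8]
width: 0.0849
```

```bash
python3 - <<'E'
from h import *
rep(); go(621.2,318.3,160,6.6)
d=read_camera("top"); print(onz(d,[(243,132),(250,133)],0.0)[:,:2])
d=read_camera("scene")
crop(d["image"],240,110,130,130,5,f"pics/s16.png")
E
```

```text
t 31.05 pos [590.2  19.4 165.5] q [ 0.19  0.37 -0.35  1.79  0.15  1.02 -0.1 ] w 84.9 F [-0.5 -0.1 -0.8]
x [ 0.115 -0.993 -0.   ] y [-0.002 -0.    -1.   ] z [ 0.993  0.115 -0.002] zdeg 6.63
world yaw change -0.03 deg -> turn about tool y 0.0005 (alt half-turn)
tool shift now [-293.3    5.4   65.3] world [ 31.  298.9  -5.5]
[[0.74557398 0.23788568]
 [0.742694   0.21764406]]
```

View pics/s16.png

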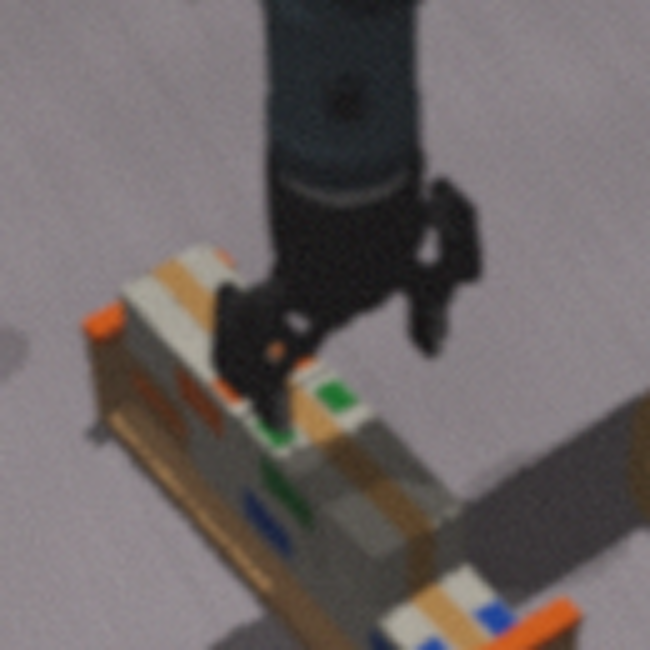

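Emit:
jog_arm([
  [85,[-15,0,3],0],
  [85,[-30,0,7],0],
  [85,[-35,0,8],0],
  [85,[-35,0,8],0],
  [85,[-35,0,8],0],
  [85,[-35,0,8],0],
  [85,[-35,0,8],0],
  [85,[-35,0,7],0],
  [85,[-25,0,5],0],
  [85,[-13,0,3],0],
  [85,[0,0,0],0],
  [85,[0,0,0],0],
  [85,[0,0,0],0],
  [85,[0,0,0],0],
])

```text
t: 32.55
position: [0.6228, 0.3154, 0.1662]
ee_rot: [-0.527, 0.528, -0.471, 0.472]
contact_force: [-0.5, -0.2, 0.4]
width: 0.0848
```

```bash
python3 - <<'E'
from h import *
rep(); go(621.2,318.3,12,6.6)
d=read_camera("top")
crop(d["image"],260,130,140,90,5.5,f"pics/t17.png")
cv2.imwrite("pics/t17b.png",d["image"])
im=cv2.resize(d["image"],None,fx=6,fy=6,interpolation=cv2.INTER_CUBIC);h=cv2.cvtColor(im,cv2.COLOR_BGR2HSV)
for bx in range(-140,100,20):
    ys=np.arange(-45,45,.5); P=np.array([[*tow((bx,y))*1e-3,.118] for y in ys]); px=np.round((proj(d,P)+.5)*6-.5).astype(int)
    hh=h[px[:,1],px[:,0]]; m=(hh[:,1]>65)&(hh[:,0]<22)&(abs(ys)<16)
    print(bx,"tape",ys[m].min(),ys[m].max(),end=' ')
E
```

```text
t 32.55 pos [622.8 315.4 166.2] q [-0.24  0.57 -0.41  1.51  0.24  1.12 -0.58] w 84.8 F [-0.5 -0.2  0.4]
x [ 0.112 -0.994  0.002] y [ 0.    -0.002 -1.   ] z [0.994 0.112 0.   ] zdeg 6.41
world yaw change 0.19 deg -> turn about tool y -0.0034 (alt half-turn)
tool shift now [ -3.3 154.2  -1.2] world [  -1.6    2.9 -154.2]
-140 tape -10.5 6.0 -120 tape -10.5 6.0 -100 tape -10.5 6.0 -80 tape -11.0 6.0 -60 tape -10.5 5.5 -40 tape -15.5 15.5 -20 tape -10.0 6.0 0 tape -10.0 6.5 20 tape -10.0 6.0 40 tape -9.5 6.0 60 tape -10.0 6.0 80 tape -10.0 6.5
```

View pics/t17.png

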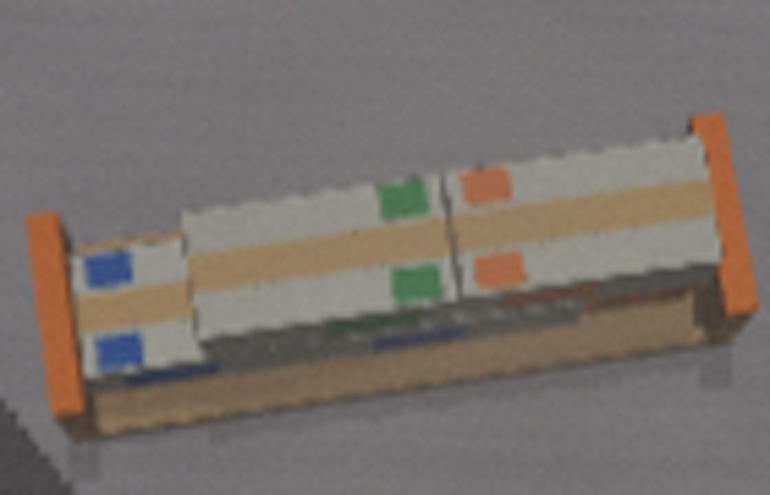

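The second course is straight, with the tape strips in line within 0.5 mm. Measuring the remaining space at the +x end:

```bash
python3 - <<'E'
from h import *
d=read_camera("top")
f=lambda p,z: tob(onz(d,np.array(p)/5.5-.4+[260,130],z)[0,:2]*1e3).round(1)
print("b edge",f((183,213),.118),f((197,338),.118)); print("end inner",f((60,214),.086),f((84,410),.086))
print("a edge",f((448,176),.118),f((460,298),.118)); print("b edge2",f((441,178),.118),f((455,298),.118))
print("a outer",f((701,136),.118),f((718,262),.118))
E
```

```text
b edge [ 91.6 -30.9] [93.3 28. ]
end inner [150.6 -47.8] [151.6  47.2]
a edge [-31.3 -29.7] [-27.7  27.8]
b edge2 [-27.9 -29.2] [-25.5  27.4]
a outer [-149.5  -30.8] [-146.7   29. ]
```

Emit:
jog_arm([
  [85,[-3.3,14,-1.2],-0.003],
  [85,[0,25,0],0],
  [85,[0,30,0],0],
  [85,[0,30,0],0],
  [85,[0,25,0],0],
  [85,[0,15,0],0],
  [85,[0,9,0],0],
  [85,[0,4,0],0],
  [85,[0,0,0],0],
  [85,[0,0,0],0],
  [85,[0,0,0],0],
])

```text
t: 33.75
position: [0.6214, 0.3219, 0.0159]
ee_rot: [0.53, -0.528, 0.469, -0.47]
contact_force: [-0.8, -1.2, -0.1]
width: 0.0852
```

```bash
python3 - <<'E'
from h import *
rep(); go(621.2,318.3,12,6.6)
E
```

```text
t 33.75 pos [621.4 321.9  15.9] q [-0.28  0.74 -0.36  1.58  0.31  0.88 -0.63] w 85.2 F [-0.8 -1.2 -0.1]
x [ 0.118 -0.993 -0.001] y [ 0.002  0.001 -1.   ] z [0.993 0.118 0.003] zdeg 6.75
world yaw change -0.15 deg -> turn about tool y 0.0027 (alt half-turn)
tool shift now [ 3.5  3.9 -0.7] world [-0.2 -3.6 -3.9]
```

Emit:
jog_arm([
  [85,[3.5,4,-0.7],0.003],
  [85,[0,0,0],0],
  [85,[0,0,0],0],
  [45,[0,0,0],0],
  [45,[0,0,0],0],
  [45,[0,0,0],0],
  [45,[0,0,0],0],
  [45,[0,0,0],0],
])

```text
t: 34.55
position: [0.6205, 0.318, 0.0107]
ee_rot: [0.528, -0.528, 0.47, -0.47]
contact_force: [0.2, 0.2, 1.3]
width: 0.0545
```

```bash
python3 - <<'E'
from h import *
rep(); go(621.2,318.3,12,6.6)
E
```

```text
t 34.55 pos [620.5 318.   10.7] q [-0.27  0.74 -0.36  1.58  0.31  0.88 -0.63] w 54.5 F [0.2 0.2 1.3]
x [ 0.115 -0.993 -0.001] y [ 0.001  0.001 -1.   ] z [0.993 0.115 0.001] zdeg 6.6
world yaw change 0.0 deg -> turn about tool y -0.0001 (alt half-turn)
tool shift now [-0.2 -1.3  0.7] world [0.7 0.3 1.3]
```

Emit:
jog_arm([
  [45,[0,-10,0],0],
  [45,[0,-25,0],0],
  [45,[0,-35,0],0],
  [45,[0,-35,0],0],
  [45,[0,-30,0],0],
  [45,[0,-20,0],0],
  [45,[0,-5,0],-0.049],
  [45,[0,0,0],0],
  [45,[0,0,0],0],
  [45,[0,0,0],0],
])

```text
t: 35.55
position: [0.6191, 0.317, 0.1688]
ee_rot: [-0.538, 0.54, -0.458, 0.457]
contact_force: [-0.6, 0.0, -1.8]
width: 0.0544
```

```bash
python3 - <<'E'
from h import *
rep(); t=tow((122.2,-1.6)); print(t); go(*t,170,9.4)
E
```

```text
t 35.55 pos [619.1 317.  168.8] q [-0.23  0.56 -0.42  1.51  0.24  1.13 -0.54] w 54.4 F [-0.6  0.  -1.8]
x [ 0.163 -0.987  0.001] y [-0.003 -0.001 -1.   ] z [ 0.987  0.163 -0.003] zdeg 9.37
[576.82008287 108.02043969]
world yaw change 0.03 deg -> turn about tool y -0.0006 (alt half-turn)
tool shift now [199.3  -0.8 -75.7] world [ -42.3 -208.9    1.2]
```

Emit:
jog_arm([
  [45,[12,0,-5],0],
  [45,[28,0,-11],0],
  [45,[32,0,-12],0],
  [45,[32,0,-12],0],
  [45,[32,0,-12],0],
  [45,[28,0,-11],0],
  [45,[22,0,-8],0],
  [45,[13,0,-5],0],
  [45,[0,0,0],0],
  [45,[0,0,0],0],
  [45,[0,0,0],0],
  [45,[0,0,0],0],
])

```text
t: 36.75
position: [0.5776, 0.1112, 0.1704]
ee_rot: [0.54, -0.54, 0.457, -0.456]
contact_force: [0.4, 0.5, -0.5]
width: 0.0546
```

Emit:
jog_arm([
  [45,[0,10,0],0],
  [45,[0,13,0],0],
  [45,[0,8,0],0],
  [45,[0,4,0],0],
  [45,[0,0,0],0],
  [45,[0,0,0],0],
  [45,[0,0,0],0],
])

```text
t: 37.45
position: [0.5781, 0.109, 0.1358]
ee_rot: [0.54, -0.539, 0.457, -0.458]
contact_force: [0.7, -0.0, -0.2]
width: 0.0546
```

```bash
python3 - <<'E'
from h import *
rep(); t=tow((122.2,-1.6)); go(*t,79,9.4)
crop(read_camera("scene")["image"],260,130,110,130,6,f"pics/s18.png")
crop(read_camera("top")["image"],230,120,120,100,6,f"pics/t18.png")
E
```

```text
t 37.45 pos [578.1 109.  135.8] q [ 0.07  0.4  -0.4   1.82  0.19  0.96 -0.24] w 54.6 F [ 0.7 -0.  -0.2]
x [ 0.163 -0.987 -0.   ] y [ 0.001  0.    -1.   ] z [0.987 0.163 0.001] zdeg 9.39
world yaw change 0.01 deg -> turn about tool y -0.0001 (alt half-turn)
tool shift now [ 0.8 56.8 -1.5] world [ -1.3  -1.  -56.8]
```

View pics/s18.png

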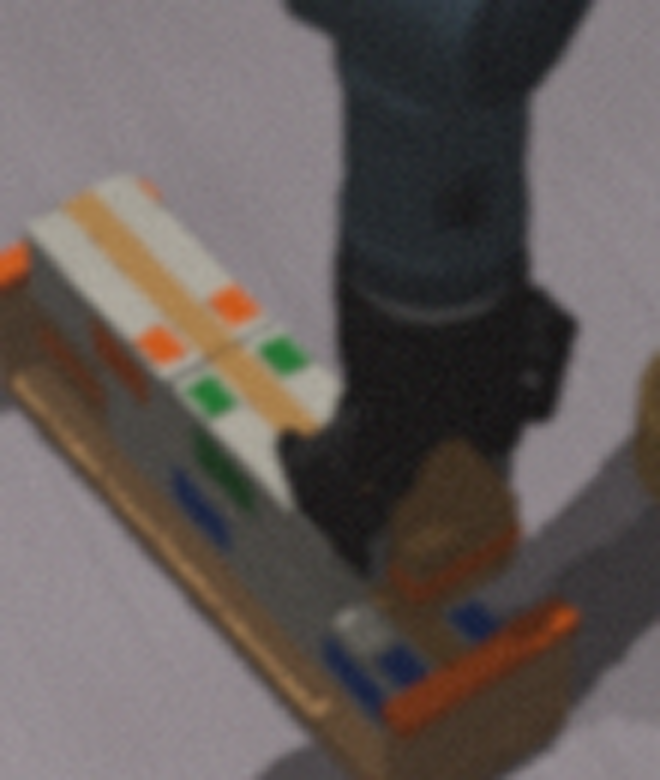

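View pics/t18.png

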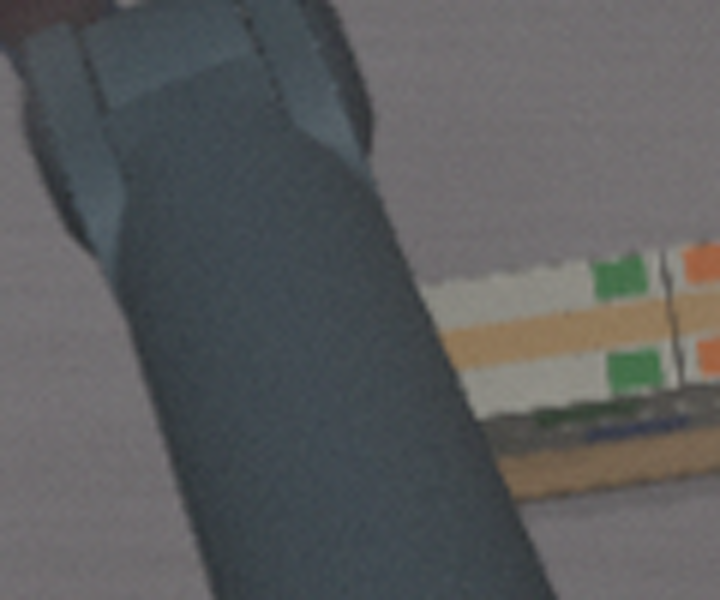

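```bash
python3 - <<'E'
from h import *
d=read_camera("scene")
for p in [(395,592),(400,603),(519,560)]: print(tob(onz(d,np.array(p)/6-.4+[260,130],.125)[0,:2]*1e3).round(1))
print("expect px", [((proj(d,[*tow((150.5,y))*1e-3,.125])[0]-[260,130]+.4)*6).round() for y in(-27,27)])
E
```

```text
[132.8 -26. ]
[138.6 -27.8]
[151.5  26.1]
expect px [array([419., 620.]), array([519., 557.])]
```

Emit:
jog_arm([
  [45,[0.8,0,-1.5],0],
  [45,[0,5,0],0],
  [45,[0,0,0],0],
  [45,[0,0,0],0],
  [45,[0,0,0],0],
])

```text
t: 38.1
position: [0.5763, 0.1079, 0.1302]
ee_rot: [0.539, -0.539, 0.457, -0.457]
contact_force: [-1.0, -0.1, -0.7]
width: 0.0546
```

```bash
python3 - <<'E'
from h import *
rep(); t=tow((122.2,-1.6)); go(*t,79,9.4)
E
```

```text
t 38.1 pos [576.3 107.9 130.2] q [ 0.07  0.41 -0.39  1.82  0.19  0.95 -0.24] w 54.6 F [-1.  -0.1 -0.7]
x [ 0.163 -0.987 -0.   ] y [-0.  0. -1.] z [ 0.987  0.163 -0.   ] zdeg 9.4
world yaw change -0.0 deg -> turn about tool y 0.0 (alt half-turn)
tool shift now [-0.  51.2  0.6] world [  0.6   0.1 -51.2]
```

Emit:
jog_arm([
  [45,[0,6,0.5],0],
  [45,[0,8,0],0],
  [45,[0,6,0],0],
  [45,[0,4,0],0],
  [45,[0,0,0],0],
  [45,[0,0,0],0],
])

```text
t: 38.7
position: [0.5767, 0.108, 0.1061]
ee_rot: [-0.539, 0.539, -0.457, 0.457]
contact_force: [0.2, -1.1, -1.0]
width: 0.0544
```

```bash
python3 - <<'E'
from h import *
rep(); t=tow((122.2,-1.6)); go(*t,79,9.4)
crop(read_camera("scene")["image"],280,180,80,80,9,f"pics/s19.png")
E
```

```text
t 38.7 pos [576.7 108.  106.1] q [ 0.06  0.44 -0.39  1.84  0.2   0.91 -0.25] w 54.4 F [ 0.2 -1.1 -1. ]
x [ 0.163 -0.987 -0.   ] y [-0.  0. -1.] z [ 0.987  0.163 -0.   ] zdeg 9.4
world yaw change -0.0 deg -> turn about tool y 0.0 (alt half-turn)
tool shift now [-0.  27.1  0.1] world [  0.1   0.1 -27.1]
```

View pics/s19.png

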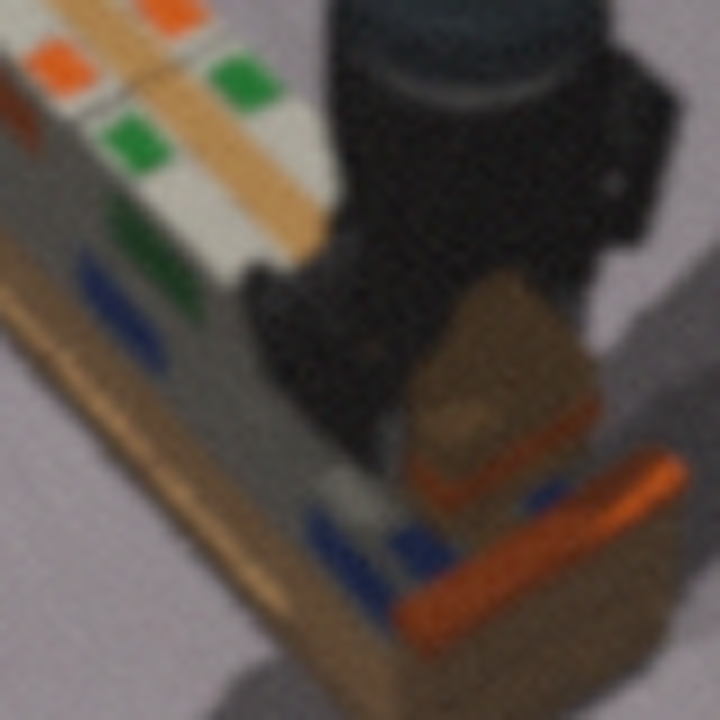

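Block underside is at ~95 mm and clear, just about to enter past the end board top (86 mm). Continuing slowly.

Emit:
jog_arm([
  [45,[0,6,0],0],
  [45,[0,6,0],0],
  [45,[0,5,0],0],
  [45,[0,4,0],0],
  [45,[0,2.5,0],0],
  [45,[0,1,0],0],
  [45,[0,0,0],0],
  [45,[0,0,0],0],
])

```text
t: 39.55
position: [0.577, 0.108, 0.082]
ee_rot: [0.539, -0.539, 0.457, -0.457]
contact_force: [0.4, -0.5, -1.0]
width: 0.0545
```

Emit:
jog_arm([
  [45,[0,1,0],0],
  [45,[0,0.8,0],0],
  [45,[0,0,0],0],
])

```text
t: 39.85
position: [0.5767, 0.1079, 0.0799]
ee_rot: [-0.539, 0.539, -0.457, 0.457]
contact_force: [-0.8, -0.2, -1.0]
width: 0.0543
```

Emit:
jog_arm([
  [45,[0,0.7,0],0],
  [45,[0,0,0],0],
])

```text
t: 40.05
position: [0.5767, 0.1079, 0.0792]
ee_rot: [-0.539, 0.539, -0.457, 0.457]
contact_force: [0.6, -0.3, -1.0]
width: 0.0545
```

Emit:
jog_arm([
  [45,[0,0.8,0],0],
  [45,[0,0,0],0],
])

```text
t: 40.25
position: [0.5769, 0.108, 0.0787]
ee_rot: [0.539, -0.539, 0.457, -0.457]
contact_force: [-0.3, 0.0, 0.2]
width: 0.0546
```

Emit:
jog_arm([
  [45,[0,0.5,0],0],
  [45,[0,0,0],0],
])

```text
t: 40.45
position: [0.5769, 0.108, 0.0787]
ee_rot: [0.539, -0.539, 0.457, -0.457]
contact_force: [-1.4, -0.9, 4.8]
width: 0.0543
```

Emit:
jog_arm([
  [70,[0,-0.4,0],0],
  [80,[0,0,0],0],
  [80,[0,0,0],0],
  [80,[0,0,0],0],
  [80,[0,-10,0],0],
  [85,[0,-20,0],0],
  [85,[0,-30,0],0],
  [85,[0,-30,0],0],
  [85,[-15,-10,-10],0],
  [85,[-30,0,-15],0],
  [85,[-35,0,-20],0],
  [85,[-35,0,-20],0],
  [85,[-35,0,-20],0],
  [85,[-25,0,-15],0],
  [85,[-10,0,-5],0],
  [85,[0,0,0],0],
  [85,[0,0,0],0],
  [85,[0,0,0],0],
])

```text
t: 42.25
position: [0.4444, 0.2712, 0.1781]
ee_rot: [-0.538, 0.539, -0.458, 0.459]
contact_force: [0.6, -0.3, 0.2]
width: 0.0853
```

```bash
python3 - <<'E'
from h import *
rep()
crop(read_camera("scene")["image"],200,100,200,180,4,f"pics/s20.png")
d=read_camera("top")
crop(d["image"],255,130,145,90,5.5,f"pics/t20.png")
f=lambda b,h: cv2.morphologyEx(((h[...,1]>60)&(h[...,0]<22)&(h[...,2]>95)).astype(np.uint8),cv2.MORPH_OPEN,cv2.getStructuringElement(cv2.MORPH_ELLIPSE,(35,35)))
o=meas(d,(268,160,26,42),.118,f,"pics/m20.png"); print(o,tob(o[:2]))
im=cv2.resize(d["image"],None,fx=6,fy=6,interpolation=cv2.INTER_CUBIC);h=cv2.cvtColor(im,cv2.COLOR_BGR2HSV)
for bx in range(-140,100,20):
    ys=np.arange(-45,45,.5); P=np.array([[*tow((bx,y))*1e-3,.118] for y in ys]); px=np.round((proj(d,P)+.5)*6-.5).astype(int)
    hh=h[px[:,1],px[:,0]]; m=(hh[:,1]>65)&(hh[:,0]<22)&(abs(ys)<16)
    print(bx,"tape",ys[m].min(),ys[m].max(),end=' ')
E
```

```text
t 42.25 pos [444.4 271.2 178.1] q [-0.15  0.24 -0.53  1.94  0.14  1.   -0.59] w 85.3 F [ 0.6 -0.3  0.2]
x [ 0.16  -0.987  0.001] y [ 0.    -0.001 -1.   ] z [ 0.987  0.16  -0.   ] zdeg 9.18
[568.7 112.9  85.9  65.5   1.5] [128.34025871   5.61408883]
-140 tape -10.0 6.0 -120 tape -10.5 6.0 -100 tape -10.0 6.0 -80 tape -10.5 6.0 -60 tape -11.0 5.5 -40 tape -15.5 15.5 -20 tape -10.0 6.0 0 tape -9.5 6.5 20 tape -10.0 6.0 40 tape -9.5 6.0 60 tape -10.0 6.5 80 tape -10.0 6.5
```

View pics/s20.png

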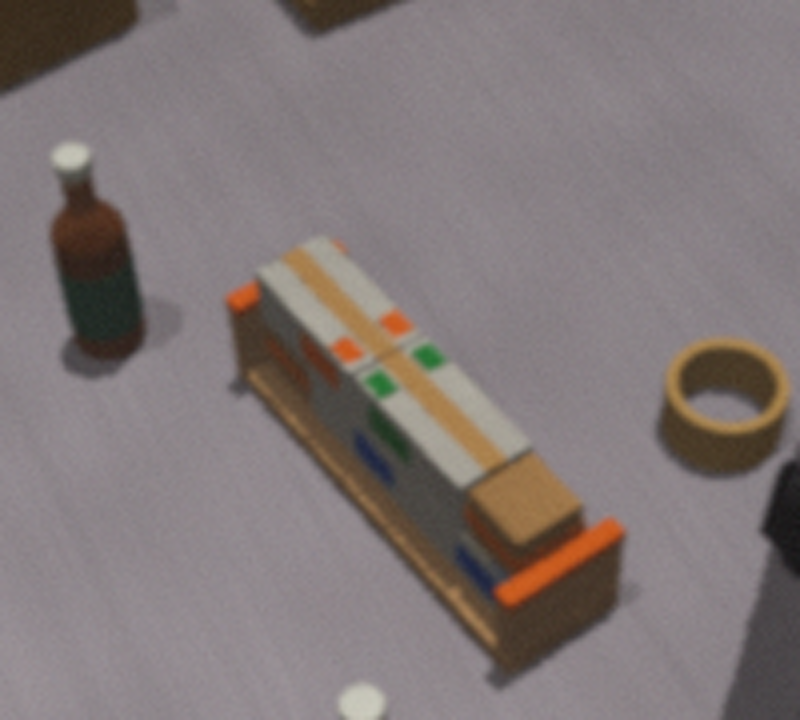

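View pics/t20.png

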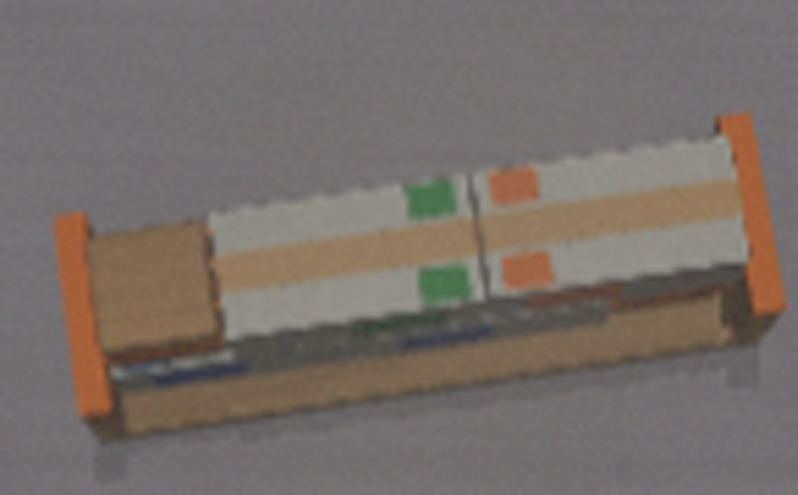

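All four pieces are seated, square and in line, and the arm is clear at (0.444, 0.271, 0.178). The last block mask had merged with the end board and tape, so I checked that block by eye: its corners run from (88,235) to (217,340) in the top crop, and it is square with the course. Handing in.

```bash
python3 - <<'E'
from station import robot
print(robot.hand_in()); print(robot.sense()["t"])
E
```

```text
the job is handed in; nothing more can be done
None
the job is handed in; nothing more can be done
```

The job is done and handed in at about 42 s of the 72 s allowed. One block fills the bottom gap. The second course on top reads orange carton, green carton, block, counting from the gap end. Each piece was lowered until it just touched (about 4 to 10 N), then released.

**Last checks:**
- **In line:** the upper cartons' tape strips match each other and the lower course within about 1 mm.
- **Spacing:** measured before the last block went in, the cartons stood about 2 mm apart with about 59.5 mm left for the 55 mm block.
- **Rest of the scene:** the gripper is open and clear. The tape roll and the nearer bottle look unmoved in the last pictures. The other bottle was mostly out of frame, but the arm did not pass near it.

**Failed or disagreed:**
- The last automatic measurement of the final block failed because its mask merged with the end board and the carton tape. I judged it by eye in both views instead, and it looks square and seated.
- The camera put the course about 1.6 mm off the board's centre line, probably a calibration error. I lined the pieces up with the lower cartons as the camera showed them.

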